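# Park the curing-lamp heads on their finned cooling docks

### The job

Park both curing-lamp heads on their own cooling docks, the long head on the long dock with few thick fins and the short head on the short dock with many thin fins (the long head has been dumped crosswise on the short dock). Each head must be fully down with its fins between the dock's fins, and slid fully home towards the bridge so that its tongue is under the bridge. Leave the ink pots, bottles, roll core and tools standing or lying where they are.

Things in the scene. Friction and masses are not known exactly. Their poses are not given: they have to be found in the camera images.
- head_long: Long lamp head, 0.26 to 0.46 kg. Origin: centre of the underside of its fins; x along the fins to its tongue, z up. Heights: 4 aluminium fins 0-24 mm (100 long, 5 thick, pitch 15, symmetric about y=0), grey body 24-42 (100 x 64 mm), black grip rib on top. At the start lies crosswise on the cheeks of dock_short, its origin 28 mm above the bench.
- head_short: Short lamp head, 0.26 to 0.46 kg. Origin: centre of the underside of its fins; x along the fins to its tongue, z up. Heights: 6 aluminium fins 0-24 mm (76 long, 3 thick, pitch 10, symmetric about y=0), grey body 24-42 (76 x 64 mm), black grip rib on top. At the start stands on its fins on the bench between the docks.
- grip_long (a point): Centre of the long head's upright grip rib, 62 mm above the head's origin, same axes. The rib is 56 mm long (x), 22 mm thick (y), 42 to 82 mm above the head's underside; hold it across y.
- grip_short (a point): Centre of the short head's upright grip rib, 62 mm above the head's origin, same axes. The rib is 40 mm long (x), 22 mm thick (y), 42 to 82 mm above the head's underside; hold it across y.
- tongue_long (a point): Tip of the long head's flat metal tongue: 28 mm wide, sticks 16 mm out of the body's +x end, 24 to 30 mm above the head's underside (a glass window is at the other end). Tip at x=66, z=27 mm of the head.
- tongue_short (a point): Tip of the short head's flat metal tongue: 28 mm wide, sticks 16 mm out of the body's +x end, 24 to 30 mm above the head's underside (a glass window is at the other end). Tip at x=54, z=27 mm of the head.
- dock_long: Long dock, fixed. Origin on the bench; x along its fins to the bridge, z up. A head fully home has its axes along the dock's and its origin at (0,0,8) mm (up to 1 mm past in x). Base 8 mm thick, 78 wide, x -60 to 66. 3 fins 5 thick at y -15, 0, 15 and 6 mm cheeks with inner faces at y +-27.5, all x -46 to 48, bevelled; fin crests 26 mm up, cheeks 28; 2.5 mm play each side.
- dock_short: Short dock, fixed. Origin on the bench; x along its fins to the bridge, z up. A head fully home has its axes along the dock's and its origin at (0,0,8) mm (up to 1 mm past in x). Base 8 mm thick, 78 wide, x -48 to 54. 5 fins 3 thick at y -20 to 20, pitch 10, and 6 mm cheeks with inner faces at y +-28.5, all x -34 to 36, bevelled; fin crests 26 mm up, cheeks 28; 2 mm play each side.
- entry_long (a point): Where to lower the long head: its origin comes here, on the base plate 27 mm short of home in the dock's x. At less than 18 mm short its tongue would land on the bridge. With the fins standing on the base plate, slide it in +x until its body meets the bridge posts.
- entry_short (a point): Where to lower the short head: its origin comes here, on the base plate 27 mm short of home in the dock's x. At less than 18 mm short its tongue would land on the bridge. With the fins standing on the base plate, slide it in +x until its body meets the bridge posts.
- bridge_long (a point): Middle of the top of the long dock's bridge, 49.5 mm above the bench, at x=58 mm of the dock. Two posts (8 mm wide, 36 mm apart inside, x 51 to 65) carry a lintel whose underside is 43.5 mm up; the tongue goes under it, the body stops at the posts.
- bridge_short (a point): Middle of the top of the short dock's bridge, 49.5 mm above the bench, at x=46 mm of the dock. Two posts (8 mm wide, 36 mm apart inside, x 39 to 53) carry a lintel whose underside is 43.5 mm up; the tongue goes under it, the body stops at the posts.
- tub: Tall white ink tub with a yellow band, 82 mm across, 170 mm high, standing at the back between the docks; origin at the centre of its underside. Leave alone.
- jar: Squat white jar with a black lid, 60 mm across, 40 mm high, standing beside the long dock; origin at the centre of its underside. Leave alone.
- can: White ink can with a yellow band, 72 mm across, 85 mm high, standing behind the bridge of the short dock; origin at the centre of its underside. Leave alone.
- bottle: Clear bottle, 56 mm across, 145 mm high, standing behind the bridge of the long dock; origin at the centre of its underside. Leave alone.
- dropper: Small amber bottle with a black cap, 38 mm across, 100 mm high, standing close behind the short head (the end without a tongue); origin at the centre of its underside. Leave alone.
- tape: Cardboard roll core lying flat, 90 mm across, 24 mm high; origin at the centre of its underside. Leave alone.
- knife: Ink knife 210 mm long lying flat, wooden handle and steel blade, up to 18 mm high; origin under its middle, x along it. Leave alone.
- squeegee: Squeegee lying flat at the back: wooden bar 200 mm long (y), 30 mm wide, with a rubber blade 40 mm out on its +x side, 22 mm high; origin under the middle of the bar. Leave alone.
There are look-alikes about, which are no part of the job. Leave any green look-alike of the head_short alone.

How it is judged:
At the end, for the whole second after the job is handed in: Each head stands at rest on its own dock, upright, its fins down between the dock's fins to the base plate (within 3.5 mm) and in line with them (within 0.07 rad, 4.5 mm sideways), and is slid home against the bridge posts to within 4 mm, tongue under the bridge (x of head_long in the frame of dock_long between -0.004 and 0.005 m and y of head_long in the frame of dock_long between -0.0045 and 0.0045 m and z of head_long in the frame of dock_long between 0.004 and 0.0115 m and x of tongue_long in the frame of dock_long above 0.03 m and angle between each of head_long, head_short's own z axis and vertical below 0.06 rad and angle between the x axis of head_long and the x axis of dock_long, either way round below 0.07 rad and linear speed of each of head_long, head_short below 0.02 m/s and x of head_short in the frame of dock_short between -0.004 and 0.005 m and y of head_short in the frame of dock_short between -0.0045 and 0.0045 m and z of head_short in the frame of dock_short between 0.004 and 0.0115 m and x of tongue_short in the frame of dock_short above 0.03 m and angle between the x axis of head_short and the x axis of dock_short, either way round below 0.07 rad); the robot touches nothing.
It fails at once if an ink pot or a bottle is pushed more than 25 mm away or knocked over (distance of any of tub, jar, can, bottle, dropper from where it was at the start of the episode above 0.025 m or angle between any of tub, jar, can, bottle, dropper's own z axis and vertical above 0.5 rad).
It fails at once if the roll core, ink knife or squeegee is moved more than 25 mm (distance of any of tape, knife, squeegee from where it was at the start of the episode above 0.025 m).
It also fails if it takes over 72 s, if anything falls off the work surface, if the arm or the gripper's body presses on something with over 40 N, if the wrist force passes 120 N, or if a joint passes its speed limit or range.

### The arm

A 6-joint arm with a two-finger parallel gripper is mounted at the origin on the work surface. World frame = base frame: x ahead of the robot, y to its left, z up, the work surface at z = 0. Lengths are in m, angles in rad, forces in N, time in s.
With the tool pointing down it reaches from about 0.35 to 0.85 m from the base axis. Payload 8.1 kg.
Tool frame: the origin (TCP) lies midway between the tips of the shut fingers; the grasp point (between the pads) lies 19 mm behind it; z points along the fingers, y is the direction in which the jaws open and shut (so a half turn about z gives the same grasp; the last joint's range is limited). The gripper opens to 93 mm and grips with 3 to 60 N. Pads are 15 mm wide; open, the fingers measure 128 mm over their backs; the gripper's body (75 mm by 188 mm) begins 65 mm behind the grasp point.
Start: joints at [-0.085, 0.13, 1.488, -0, 1.523, -0.085], TCP at [0.6, 0, 0.219] pointing down, gripper open.
Joint ranges: [-2.96, 2.96], [-0.89, 2.26], [0.02, 2.5], [-1.34, 4.48], [0, 2.73], [-2.66, 2.66]. Speed limits (rad/s): [2.39, 2.39, 2.79, 3.14, 3.14, 3.14].

### API

Orientations are given as a unit quaternion [x, y, z, w].
In Python, from workcell import * gives the robot as it stands.
- The arm moves only by the tool jog_arm, never from a script. Its argument "steps" is a list of rows, each an object of numbers: "tx", "ty", "tz": the shift along the tool's x, y, z in cm; "twist": the turn about the tool's z in degrees; "hand": the opening, from -1 (shut) to 1 (fully open). A call has 1 to 20 rows; each row shifts and turns the commanded pose from where the row before left it, along the tool's axes as they then stand; what a row does not reach is not made up. A row lasts 1/10 s, in which the tool goes at most 50 mm and 8.59 degrees, less where a joint would pass 70% of its speed; a pose out of reach is approached as far as the arm can. A call is refused whole if a number of a shift passes 5 or a number of a turn 8.59, either way. A call with a gripper value outside its range is refused whole. The fingers move at their own pace and stop on an object; "newtons" is the grip in N (left out, the last holds). Time passes only in rows, so rows that do not move let the fingers close. It gives the time, the measured TCP pose, the force and the opening at its end, in the units of the state.
- state(): the state, without advancing time (a new reading comes with each control period).
- grab_frame(name): name is "scene" or "side" or "wrist"; returns the picture (384x512x3 uint8, red, green, blue); there is no depth.
- get_calibration(name): a dict with "vertical_fov" (degrees; the focal length in pixels is half the picture's height over the tangent of half this angle, whatever the lens; pixels are square), "cx", "cy" (the principal point, pixels), "k1" (the pictures are not rectified: a ray, as slopes to the right and down, at radius r is drawn at 1 + k1 r^2 times it, then the intrinsics apply), "position" and "orientation" of the camera in the world. Camera axes: x right, y down, z forward; pixel columns grow to the right and rows downward; lengths in m; the calibration is good to about 2 mm. A picture is of the moment at which its call begins: read the wrist's pose just before it. get_calibration takes no time and is no camera call; for the wrist camera it gives the pose at the moment of the call.
- hand_in(): hands the job in, once; it reports no verdict.
The state is a dict: "time": time; "joints": joint angles; "dq": joint speeds; "tau": joint torques, N m; "position": TCP position; "orientation": TCP orientation; "ft_force": force on the tool from outside, world axes, zero at the start; "wrist_torque": the same for the moment, N m; "finger_gap": opening from 0.0 (shut) to 1.0 (fully open).
Only numpy, scipy, OpenCV 4.12 (cv2) and the standard library are available. Lean on these libraries where they do the work, as an engineer would, in place of code of your own. Each camera call takes 0.05 s, during which the arm holds its last target.

## Working session

There is one attempt and no reset: what is moved stays moved. The work goes in short steps, Python scripts to look and compute and a tool call to move; the robot and the scene stay as the last step left them, time stands still between calls to the robot, and variables do not carry over. Pictures are saved under pics/ and viewed, and the job is handed in when it is done.

Besides the shell and the picture viewer there is one more tool, called after "Emit:" as name(argument=value, ...) on one line, values as JSON. jog_arm: Moves the arm, as the interface text tells. Its arguments: {"type":"object","properties":{"steps":{"type":"array"},"newtons":{"type":"number"}},"required":["steps"]}

```bash
ls; mkdir -p pics
python3 - <<'E'
from workcell import *
import cv2
print(state())
for n in ["scene","side","wrist"]:
    print(n,get_calibration(n))
    f=grab_frame(n); cv2.imwrite(f"pics/{n}0.png",cv2.cvtColor(f,cv2.COLOR_RGB2BGR))
E
```

```text
pics
{'time': 0.0, 'joints': array([-8.53927941e-02,  1.31135802e-01,  1.48929104e+00,  6.89995242e-05,
        1.52298892e+00, -8.54027075e-02]), 'dq': array([ 6.50543365e-06,  1.03403478e-03, -7.82874328e-04,  4.56297653e-04,
       -7.51931091e-05,  6.05927879e-04]), 'tau': array([-1.61290725e-03, -5.59853125e+01, -4.91755986e+01,  7.67333270e-02,
        3.59135563e-02, -2.97389461e-04]), 'position': array([5.99430895e-01, 1.01491437e-04, 2.17596136e-01]), 'orientation': array([ 7.07104170e-01,  7.07108804e-01, -5.60884799e-04, -7.19394727e-04]), 'ft_force': array([ 0.31437648,  0.25300604, -0.00059797]), 'wrist_torque': array([ 0.04632598, -0.00516508,  0.00650069]), 'finger_gap': 1.0005346328149696}
scene {'vertical_fov': 42.120333415578045, 'cx': 253.6849259449957, 'cy': 190.87205584803968, 'k1': -0.17235829297533034, 'position': array([ 1.2121292 , -0.65775789,  1.3119286 ]), 'orientation': array([ 0.87305206,  0.3691204 , -0.11531376, -0.29704035])}
side {'vertical_fov': 55.792095376075075, 'cx': 253.50914945421087, 'cy': 192.84952631890988, 'k1': -0.09367987570954507, 'position': array([ 0.20836638, -0.52251887,  0.71946252]), 'orientation': array([ 0.89197432, -0.23465423,  0.10960757, -0.37054742])}
wrist {'vertical_fov': 59.46123740123622, 'cx': 256.27347753492984, 'cy': 185.67756940770593, 'k1': 0.014463866492268083, 'position': array([0.59850222, 0.08088663, 0.38463975]), 'orientation': array([ 9.89125233e-01, -3.64420655e-04, -1.10882317e-03,  1.47071109e-01])}
```

View pics/scene0.png

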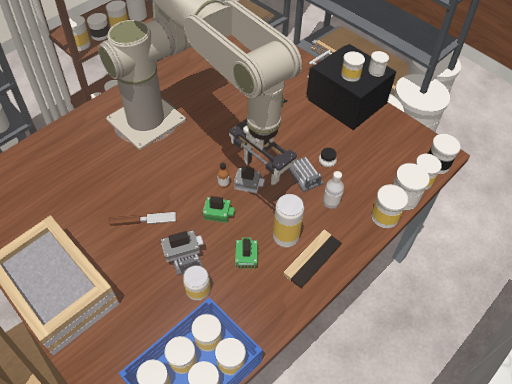

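View pics/side0.png

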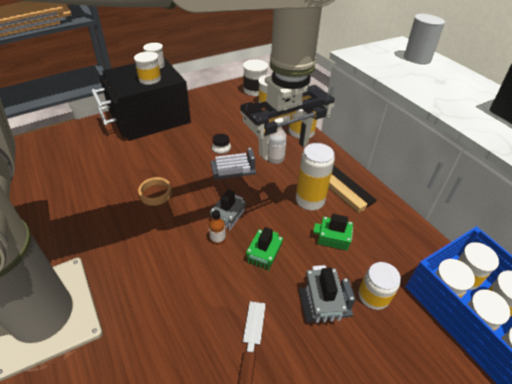

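View pics/wrist0.png

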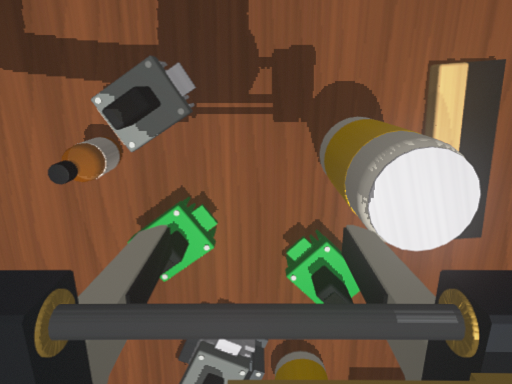

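```bash
cat > h.py <<'E'
import numpy as np, cv2
from scipy.spatial.transform import Rotation as R
from workcell import *
def K(c):
    f=192/np.tan(np.radians(c['vertical_fov']/2)); return f
def project(c,P):
    P=np.atleast_2d(P); r=R.from_quat(c['orientation'])
    q=r.inv().apply(P-c['position']); s=q[:,:2]/q[:,2:]
    d=1+c['k1']*(s**2).sum(1,keepdims=True)
    return s*d*K(c)+[c['cx'],c['cy']]
def ray(c,uv):
    t=(np.array(uv,float)-[c['cx'],c['cy']])/K(c); s=t.copy()
    for _ in range(30): s=t/(1+c['k1']*(s**2).sum())
    return R.from_quat(c['orientation']).apply([s[0],s[1],1])
def onplane(c,uv,z):
    d=ray(c,uv); p=np.array(c['position']); return p+d*(z-p[2])/d[2]
def crop(im,x0,y0,x1,y1,k,name):
    im=im[y0:y1,x0:x1]; im=cv2.resize(im,None,fx=k,fy=k,interpolation=cv2.INTER_CUBIC)
    for i in range((x0+9)//10*10,x1,10):
        X=int((i-x0)*k); cv2.line(im,(X,0),(X,6 if i%50 else 14),(0,255,255),1)
        if i%20==0: cv2.putText(im,str(i),(X-8,24),0,.35,(0,255,255),1)
    for i in range((y0+9)//10*10,y1,10):
        Y=int((i-y0)*k); cv2.line(im,(0,Y),(6,Y),(0,255,255),1)
        if i%20==0: cv2.putText(im,str(i),(8,Y+4),0,.35,(0,255,255),1)
    cv2.imwrite(name,im)
E
python3 - <<'E'
from h import *
s=cv2.imread('pics/scene0.png');d=cv2.imread('pics/side0.png')
crop(s,140,215,240,305,8,'pics/s_short.png')
crop(s,205,135,345,215,5,'pics/s_long.png')
crop(d,280,240,410,330,6,'pics/d_short.png')
crop(d,190,120,320,260,4,'pics/d_long.png')
E
```

```text
(no output)
```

View pics/s_short.png

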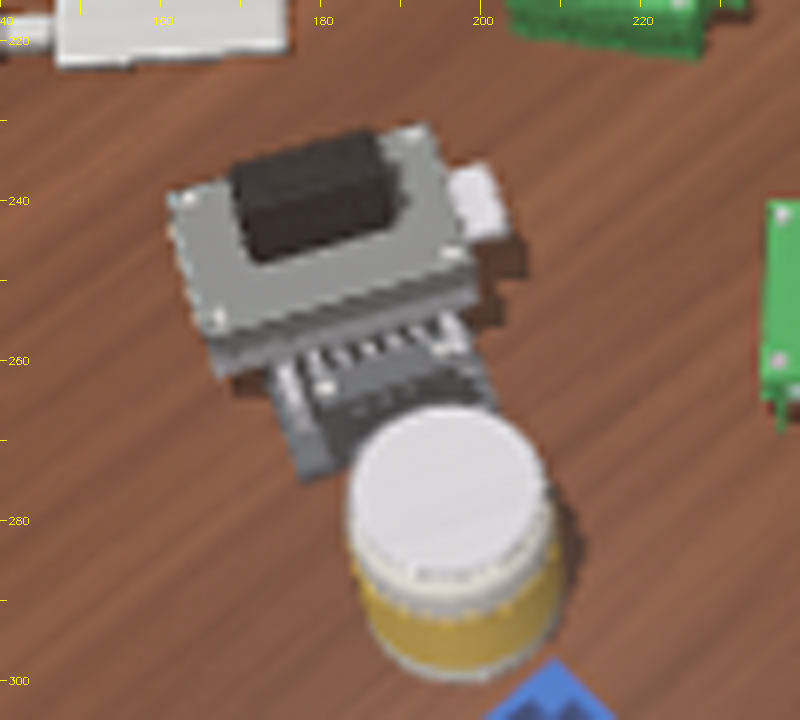

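View pics/s_long.png

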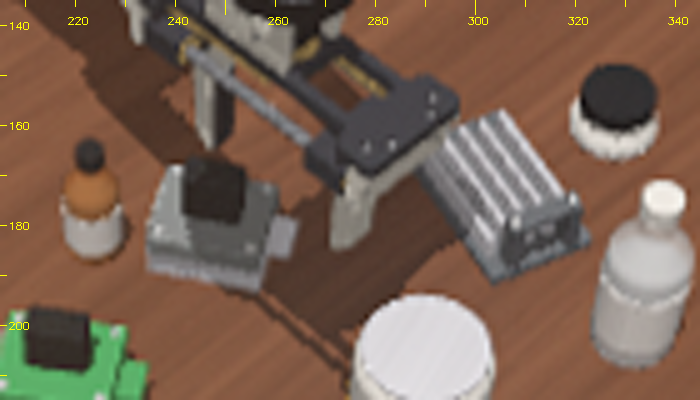

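View pics/d_short.png

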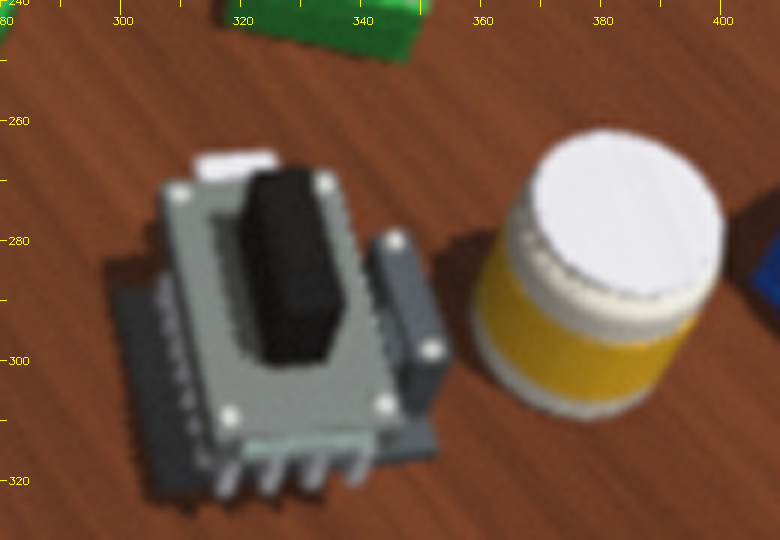

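View pics/d_long.png

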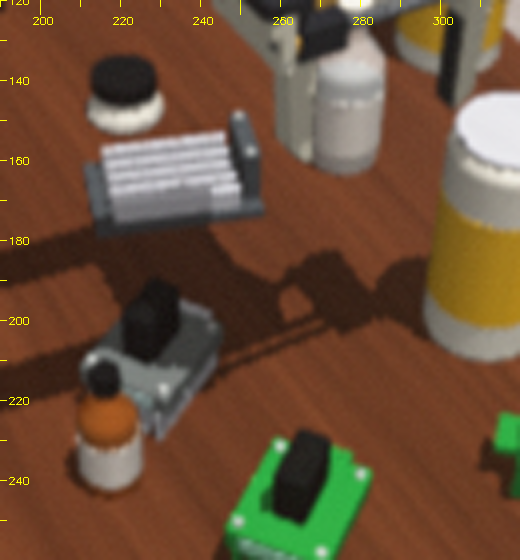

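Run:
```python
from h import *
cs=get_calibration('scene');cd=get_calibration('side')
w=dict(vertical_fov= 59.46123740123622, cx= 256.27347753492984, cy= 185.67756940770593, k1= 0.014463866492268083, position=np.array([0.59850222, 0.08088663, 0.38463975]), orientation=np.array([ 9.89125233e-01, -3.64420655e-04, -1.10882317e-03,  1.47071109e-01]))
def tri(a,b):
    A=[];y=[];
    # least squares of two rays
    M=np.zeros((3,3));v=np.zeros(3)
    for c,uv in (a,b):
        d=ray(c,uv);d/=np.linalg.norm(d);Q=np.eye(3)-np.outer(d,d);M+=Q;v+=Q@np.array(c['position'])
    return np.linalg.solve(M,v)
np.set_printoptions(precision=4,suppress=True)
print('head_long dots  scene/side/tri')
for a,b in [((163,239.5),(318,309)),((191.5,231.5),(310,272)),((196.5,246.5),(334,270.5)),((167,254.5),(344.5,307))]:
    print(onplane(cs,a,.07),onplane(cd,b,.07),tri((cs,a),(cd,b)))
print('short bridge dots side')
for b in [(345.5,280),(351.5,298)]: print(onplane(cd,b,.0495))
print(tri((cs,(180.2,263)),(cd,(345.5,280)))) 
print('long dock side: base corners z.008, bridge')
for b in [(213,178),(254,172)]: print(onplane(cd,b,.008))
print('scene long dock bridge tops',[onplane(cs,p,.0495) for p in [(307.5,179),(319.5,172.5)]], [onplane(cs,p,.008) for p in [(303,189),(323,182)]])
print('fins scene z26 ends')
for p in [(293,161),(302,158)]: print(onplane(cs,p,.026))
print('short head scene',[onplane(cs,p,.042) for p in [(239,168),(259,172),(235.5,183),(257,187)]])
print('short head wrist dots',[onplane(w,p,.042) for p in [(152,62),(191,98),(133,147),(98,100)]])
for n,a,b,z in [('tub',(290,212),(316,155),.17),('can',(196,276),(382,276),.085)]:
    print(n,onplane(cs,a,z),onplane(cd,b,z))
```

```text
head_long dots  scene/side/tri
[ 0.5006 -0.2984  0.07  ] [ 0.4993 -0.2988  0.07  ] [ 0.4999 -0.2982  0.0687]
[ 0.537  -0.2199  0.07  ] [ 0.536  -0.2215  0.07  ] [ 0.5366 -0.2202  0.0689]
[ 0.5862 -0.2427  0.07  ] [ 0.5829 -0.244   0.07  ] [ 0.5847 -0.2422  0.0669]
[ 0.548  -0.3215  0.07  ] [ 0.5474 -0.3218  0.07  ] [ 0.5477 -0.3215  0.0695]
short bridge dots side
[ 0.6012 -0.2668  0.0495]
[ 0.5841 -0.3069  0.0495]
[ 0.5895 -0.2924  0.0668]
long dock side: base corners z.008, bridge
[0.5105 0.206  0.008 ]
[0.6286 0.1716 0.008 ]
scene long dock bridge tops [array([0.6322, 0.1894, 0.0495]), array([0.6414, 0.2386, 0.0495])] [array([0.631 , 0.1748, 0.008 ]), array([0.6578, 0.2455, 0.008 ])]
fins scene z26 ends
[0.535  0.2279 0.026 ]
[0.5471 0.2603 0.026 ]
short head scene [array([0.4405, 0.0645, 0.042 ]), array([0.4984, 0.1004, 0.042 ]), array([0.4784, 0.013 , 0.042 ]), array([0.5381, 0.0517, 0.042 ])]
short head wrist dots [array([0.4981, 0.1003, 0.042 ]), array([0.5334, 0.0671, 0.042 ]), array([0.471 , 0.0183, 0.042 ]), array([0.4417, 0.065 , 0.042 ])]
tub [ 0.7323 -0.0151  0.17  ] [ 0.6975 -0.0043  0.17  ]
can [ 0.6642 -0.3104  0.085 ] [ 0.6532 -0.3116  0.085 ]
```

Emit:
jog_arm(steps=[{"tx": -3.6, "ty": -0.8, "hand": 1}, {"tx": -3.6, "ty": -0.8, "hand": 1}, {"tx": -3.6, "ty": -0.8, "hand": 1}, {"tx": -3.6, "ty": -0.8, "hand": 1}, {"tx": -3.6, "ty": -0.8, "hand": 1}, {"tx": -3.6, "ty": -0.8, "hand": 1}, {"tx": -3.6, "ty": -0.9, "hand": 1}, {"tx": -3.6, "ty": -0.9, "hand": 1}, {"twist": 8.3, "hand": 1}, {"twist": 8.3, "hand": 1}, {"twist": 8.4, "hand": 1}, {"hand": 1}, {"hand": 1}])

```text
invalid input at $.steps[0]: expected keys tx, ty, tz, twist, hand
```

```bash
cat >> h.py <<'E'
def snap(name,n):
    s=state(); c=get_calibration(name); f=cv2.cvtColor(grab_frame(name),cv2.COLOR_RGB2BGR)
    cv2.imwrite(f'pics/{n}.png',f)
    import pickle; pickle.dump((s,c),open(f'pics/{n}.pkl','wb'))
    x=R.from_quat(s['orientation']).as_matrix()
    print('t',s['time'],'tcp',s['position'].round(4),'toolx yaw',round(np.degrees(np.arctan2(x[1,0],x[0,0])),2),'tilt',np.degrees(np.arccos(-x[2,2])).round(2),'F',s['ft_force'].round(1),'gap',round(s['finger_gap'],3),'j',s['joints'].round(2))
    return s,c,f
def load(n):
    import pickle; s,c=pickle.load(open(f'pics/{n}.pkl','rb')); return s,c,cv2.imread(f'pics/{n}.png')
E
python3 - <<'E'
from h import *
s,c,f=snap('wrist','w1')
cv2.imwrite('pics/w1b.png',cv2.resize(f,None,fx=1.5,fy=1.5))
E
```

```text
t 0.15 tcp [5.996e-01 1.000e-04 2.178e-01] toolx yaw 90.0 tilt 0.08 F [ 0.5 -0.2 -0.5] gap 1.003 j [-0.09  0.13  1.49  0.    1.52 -0.09]
```

View pics/w1b.png

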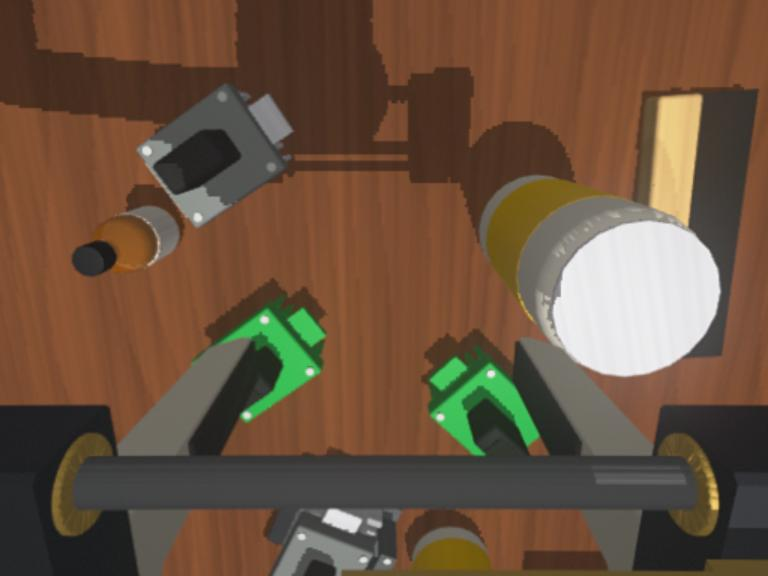

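Emit:
jog_arm(steps=[{"tx": -3.6, "ty": -0.8, "tz": 0, "twist": 0, "hand": 1}, {"tx": -3.6, "ty": -0.8, "tz": 0, "twist": 0, "hand": 1}, {"tx": -3.6, "ty": -0.8, "tz": 0, "twist": 0, "hand": 1}, {"tx": -3.6, "ty": -0.8, "tz": 0, "twist": 0, "hand": 1}, {"tx": -3.6, "ty": -0.8, "tz": 0, "twist": 0, "hand": 1}, {"tx": -3.6, "ty": -0.8, "tz": 0, "twist": 0, "hand": 1}, {"tx": -3.6, "ty": -0.9, "tz": 0, "twist": 0, "hand": 1}, {"tx": -3.6, "ty": -0.9, "tz": 0, "twist": 0, "hand": 1}, {"tx": 0, "ty": 0, "tz": 0, "twist": 8.3, "hand": 1}, {"tx": 0, "ty": 0, "tz": 0, "twist": 8.3, "hand": 1}, {"tx": 0, "ty": 0, "tz": 0, "twist": 8.4, "hand": 1}, {"tx": 0, "ty": 0, "tz": 0, "twist": 0, "hand": 1}, {"tx": 0, "ty": 0, "tz": 0, "twist": 0, "hand": 1}])

```text
time: 1.5
position: [0.5339, -0.2879, 0.2184]
orientation: [0.842, 0.539, -0.0, -0.0]
ft_force: [-0.1, -0.7, 0.4]
finger_gap: 1.003
```

Run:
```python
from h import *
s,c,f=snap('wrist','w1')
cv2.imwrite('pics/w1b.png',cv2.resize(f,None,fx=1.5,fy=1.5))
crop(f,150,60,360,260,3.6,'pics/w1c.png')
```

```text
t 1.5 tcp [ 0.5339 -0.2879  0.2184] toolx yaw 65.26 tilt 0.02 F [-0.1 -0.7  0.4] gap 1.003 j [-0.58  0.15  1.47 -0.    1.52 -0.15]
```

View pics/w1b.png

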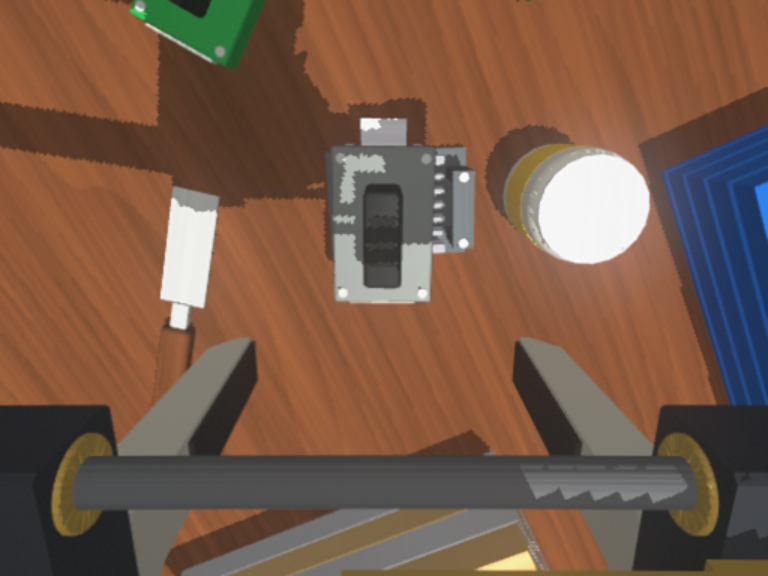

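View pics/w1c.png

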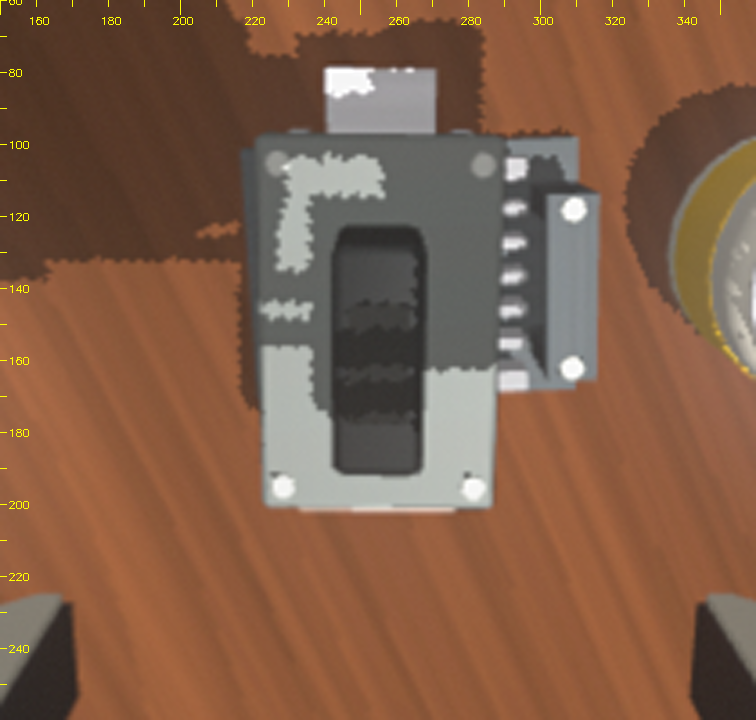

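Run:
```python
from h import *
np.set_printoptions(precision=4,suppress=True)
s,c,f=load('w1')
def ang(v): return np.degrees(np.arctan2(v[1],v[0])).round(2)
P=[onplane(c,p,.07) for p in [(227,105.5),(284,106),(281.5,196),(229,195.5)]]
print('dots',P, 'ctr',np.mean(P,0),'ang',ang(P[0]-P[3]),ang(P[1]-P[2]),'size',np.linalg.norm(P[0]-P[3]),np.linalg.norm(P[0]-P[1]))
P=[onplane(c,p,.07) for p in [(221,97.5),(290,97.5),(286.5,200.5),(223,200.5)]]
print('corners ctr',np.mean(P,0),ang(P[0]-P[3]),np.linalg.norm(P[0]-P[3]),np.linalg.norm(P[0]-P[1]),np.linalg.norm(P[2]-P[3]))
L=[onplane(c,p,.0495) for p in [(309,118.5),(308.5,162.5)]]
m=(L[0]+L[1])/2; print('lintel dots',L,'dist',np.linalg.norm(L[0]-L[1]),'yaxis',ang(L[0]-L[1]), 'mid',m)
a=np.radians(ang(L[0]-L[1])-90); print('dock short ctr',m[:2]-.046*np.array([np.cos(a),np.sin(a)]), np.degrees(a))
# fin ends crest z .026
F=[onplane(c,p,.026) for p in [(296,106.5),(296,165.5)]]; print('fin row',ang(F[0]-F[1]),np.linalg.norm(F[0]-F[1]),np.mean(F,0))
B=[onplane(c,p,.008) for p in [(310,98.5),(310,167)]];print('base edge',ang(B[0]-B[1]),np.linalg.norm(B[0]-B[1]))
```

```text
dots [array([ 0.5341, -0.2209,  0.07  ]), array([ 0.5812, -0.2431,  0.07  ]), array([ 0.5444, -0.3217,  0.07  ]), array([ 0.4975, -0.2995,  0.07  ])] ctr [ 0.5393 -0.2713  0.07  ] ang 65.04 64.96 size 0.08672399307979525 0.05207789814471821
corners ctr [ 0.5395 -0.2702  0.07  ] 64.58 0.09903056434409939 0.06259087172639129 0.06310640857572812
lintel dots [array([ 0.5996, -0.2663,  0.0495]), array([ 0.5825, -0.3071,  0.0495])] dist 0.04431497629983199 yaxis 67.19 mid [ 0.5911 -0.2867  0.0495]
dock short ctr [ 0.5486 -0.2689] -22.810000000000002
fin row 67.2 0.06310375375449087 [ 0.5821 -0.2819  0.026 ]
base edge 67.9 0.07653107180630803
```

Emit:
jog_arm(steps=[{"tx": 1.8, "ty": -0.2, "tz": 2.3, "twist": 0, "hand": 1}, {"tx": 0, "ty": 0, "tz": 3, "twist": 0, "hand": 1}, {"tx": 0, "ty": 0, "tz": 3, "twist": 0, "hand": 1}, {"tx": 0, "ty": 0, "tz": 3, "twist": 0, "hand": 1}, {"tx": 0, "ty": 0, "tz": 2, "twist": 0, "hand": 0.5}, {"tx": 0, "ty": 0, "tz": 1, "twist": 0, "hand": 0.2}, {"tx": 0, "ty": 0, "tz": 0, "twist": 0, "hand": 0}, {"tx": 0, "ty": 0, "tz": 0, "twist": 0, "hand": -1}, {"tx": 0, "ty": 0, "tz": 0, "twist": 0, "hand": -1}, {"tx": 0, "ty": 0, "tz": 0, "twist": 0, "hand": -1}, {"tx": 0, "ty": 0, "tz": 0, "twist": 0, "hand": -1}, {"tx": 0, "ty": 0, "tz": 0, "twist": 0, "hand": -1}], newtons=40)

```text
time: 2.75
position: [0.5401, -0.271, 0.0762]
orientation: [0.843, 0.537, 0.0, 0.0]
ft_force: [0.5, 1.1, 0.3]
finger_gap: 0.361
```

Run:
```python
from h import *
s,c,f=snap('wrist','w2')
cv2.imwrite('pics/w2b.png',cv2.resize(f,None,fx=1.5,fy=1.5))
```

```text
t 2.75 tcp [ 0.5401 -0.271   0.0762] toolx yaw 65.01 tilt 0.05 F [0.5 1.1 0.3] gap 0.361 j [-0.55  0.25  1.62  0.    1.27 -0.11]
```

View pics/w2b.png

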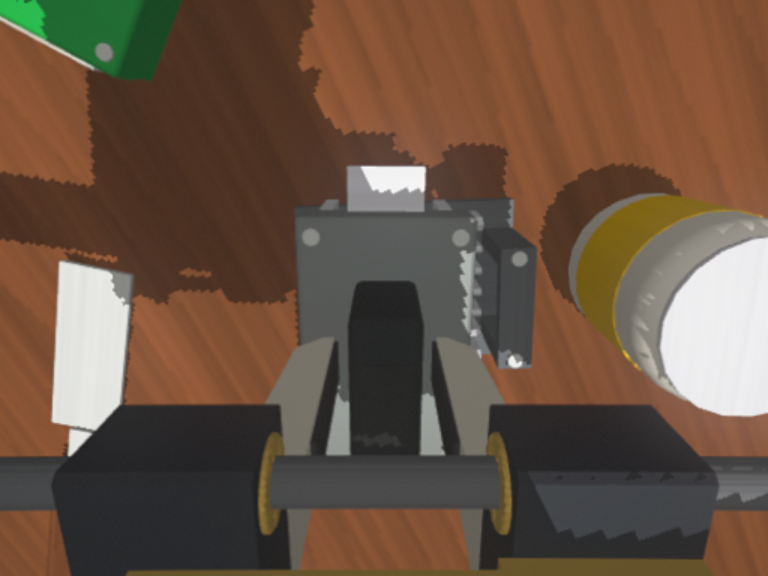

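Emit:
jog_arm(steps=[{"tx": 0, "ty": 0, "tz": 0, "twist": 0, "hand": -1}, {"tx": 0, "ty": 0, "tz": 0, "twist": 0, "hand": -1}, {"tx": 0, "ty": 0, "tz": 0, "twist": 0, "hand": -1}, {"tx": 0, "ty": 0, "tz": 0, "twist": 0, "hand": -1}], newtons=40)

```text
time: 3.2
position: [0.5398, -0.2708, 0.0757]
orientation: [0.843, 0.537, -0.0, -0.0]
ft_force: [-0.5, -0.3, 1.8]
finger_gap: 0.237
```

Emit:
jog_arm(steps=[{"tx": 0, "ty": 0, "tz": -1, "twist": 0, "hand": -1}, {"tx": 0, "ty": 0, "tz": -3, "twist": 0, "hand": -1}, {"tx": 0, "ty": 0, "tz": -4, "twist": 0, "hand": -1}, {"tx": 0, "ty": 0, "tz": -4, "twist": 0, "hand": -1}, {"tx": 0, "ty": 0, "tz": -3, "twist": 0, "hand": -1}, {"tx": 1.9, "ty": -1.2, "tz": 0, "twist": 0, "hand": -1}, {"tx": 3.8, "ty": -2.4, "tz": 0, "twist": 0, "hand": -1}, {"tx": 3.8, "ty": -2.4, "tz": 0, "twist": 0, "hand": -1}, {"tx": 3.8, "ty": -2.4, "tz": 0, "twist": 0, "hand": -1}, {"tx": 3.8, "ty": -2.4, "tz": 0, "twist": 0, "hand": -1}, {"tx": 3.8, "ty": -2.4, "tz": 0, "twist": 0, "hand": -1}, {"tx": 3.8, "ty": -2.4, "tz": 0, "twist": 0, "hand": -1}, {"tx": 3.8, "ty": -2.4, "tz": 0, "twist": 0, "hand": -1}, {"tx": 3.8, "ty": -2.4, "tz": 0, "twist": 0, "hand": -1}, {"tx": 3.8, "ty": -2.4, "tz": 0, "twist": 0, "hand": -1}, {"tx": 3.8, "ty": -2.4, "tz": 0, "twist": 0, "hand": -1}, {"tx": 3.8, "ty": -2.4, "tz": 0, "twist": 0, "hand": -1}, {"tx": 1.6, "ty": -1, "tz": 0, "twist": 0, "hand": -1}, {"tx": 0, "ty": 0, "tz": 0, "twist": 0, "hand": -1}])

```text
time: 5.1
position: [0.4709, 0.2632, 0.2257]
orientation: [0.842, 0.539, -0.0, -0.0]
ft_force: [0.6, -0.7, -3.2]
finger_gap: 0.236
```

Emit:
jog_arm(steps=[{"tx": 0, "ty": 0, "tz": 0, "twist": 5, "hand": -1}, {"tx": 0, "ty": 0, "tz": 0, "twist": 8, "hand": -1}, {"tx": 0, "ty": 0, "tz": 0, "twist": 8, "hand": -1}, {"tx": 0, "ty": 0, "tz": 0, "twist": 8, "hand": -1}, {"tx": 0, "ty": 0, "tz": 0, "twist": 8, "hand": -1}, {"tx": 0, "ty": 0, "tz": 0, "twist": 8, "hand": -1}, {"tx": 0, "ty": 0, "tz": 0, "twist": 8, "hand": -1}, {"tx": 0, "ty": 0, "tz": 0, "twist": 8, "hand": -1}, {"tx": 0, "ty": 0, "tz": 0, "twist": 8, "hand": -1}, {"tx": 0, "ty": 0, "tz": 0, "twist": 8, "hand": -1}, {"tx": 0, "ty": 0, "tz": 0, "twist": 5, "hand": -1}, {"tx": 0, "ty": 0, "tz": 0, "twist": 0, "hand": -1}, {"tx": 0, "ty": 0, "tz": 0, "twist": 0, "hand": -1}])

```text
time: 6.4
position: [0.4721, 0.2599, 0.2257]
orientation: [0.989, -0.147, -0.0, 0.0]
ft_force: [-1.0, -0.2, -2.2]
finger_gap: 0.232
```

Run:
```python
from h import *
s,c,f=snap('wrist','w3')
cv2.imwrite('pics/w3b.png',cv2.resize(f,None,fx=1.5,fy=1.5))
```

```text
t 6.4 tcp [0.4721 0.2599 0.2257] toolx yaw -16.88 tilt 0.02 F [-1.  -0.2 -2.2] gap 0.232 j [ 0.41 -0.04  1.65 -0.    1.53  2.27]
```

View pics/w3b.png

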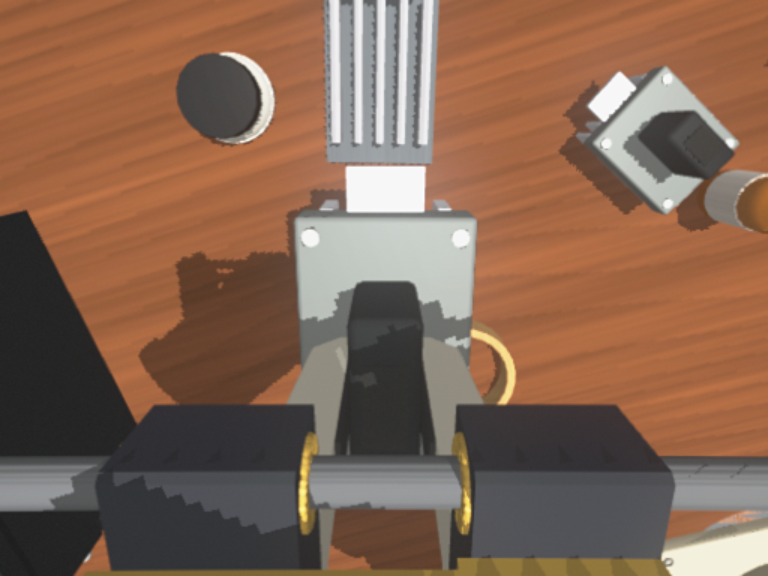

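Run:
```python
from h import *
s,c,f=load('w3')
crop(f,180,0,330,180,4.4,'pics/w3c.png')
```

```text
(no output)
```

View pics/w3c.png

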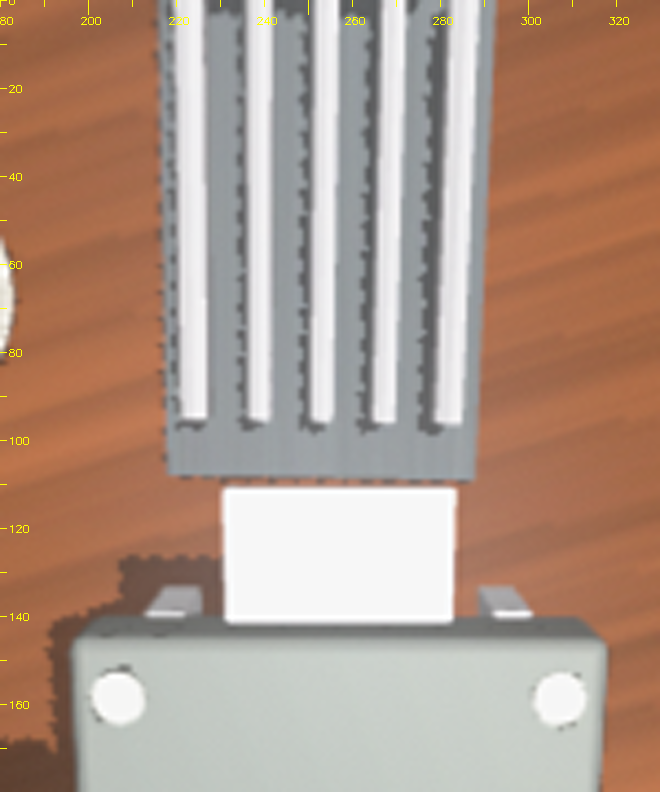

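```bash
cat >> h.py <<'E'
from scipy.optimize import least_squares
def fitpose(c,obj,uv,z,x0):
    """planar pose (x,y,yaw) of object at height z"""
    obj=np.array(obj,float);uv=np.array(uv,float)
    def tr(p):
        a=p[2];r=np.array([[np.cos(a),-np.sin(a)],[np.sin(a),np.cos(a)]])
        q=obj.copy();q[:,:2]=obj[:,:2]@r.T+p[:2];q[:,2]+=z;return q
    f=lambda p:(project(c,tr(p))-uv).ravel()
    o=least_squares(f,x0); print('pose',o.x[:2].round(4),np.degrees(o.x[2]).round(2),'res',o.fun.round(1)); return o.x
def tcppose(s):
    x=R.from_quat(s['orientation']).as_matrix(); return np.array([*s['position'][:2],np.arctan2(x[1,0],x[0,0])])
def rel(a,b): # b in frame a
    d=b[:2]-a[:2];t=a[2];return np.array([np.cos(t)*d[0]+np.sin(t)*d[1],-np.sin(t)*d[0]+np.cos(t)*d[1],b[2]-a[2]])
E
python3 - <<'E'
from h import *
s,c,f=load('w3'); t=tcppose(s)
e=1e-3
d=fitpose(c,[[-60*e,39*e,8*e],[-60*e,-39*e,8*e],[-46*e,0,26*e],[-46*e,15*e,26*e],[-46*e,-15*e,26*e],[-46*e,30.5*e,28*e],[-46*e,-30.5*e,28*e]],
 [(217.7,107.5),(287.5,108.5),(252.8,95.5),(238.5,95.2),(267.2,95.8),(224,94.8),(281.7,96)],0,[.58,.23,-.28])
z=s['position'][2]-.0477
h=fitpose(c,[[43.4*e,26*e,42*e],[43.4*e,-26*e,42*e],[66*e,14*e,30*e],[66*e,-14*e,30*e]],[(206.8,158.6),(307,158.8),(230.7,110.6),(283.7,110.6)],z,t)
print('head in tool-aligned',rel(t,h)*[1e3,1e3,57.3]); print('head in dock',rel(d,h)*[1e3,1e3,57.3])
# fin direction at far end
print([project(c,[[*(d[:2]+np.array([x*np.cos(d[2]),x*np.sin(d[2])])),.026]]) for x in (-.046,.02)])
E
```

```text
pose [0.5815 0.2288] -17.95 res [ 0.1 -0.3  0.2  0.  -0.  -0.   0.   0.  -0.2 -0.1 -0.4  0.2  0.2  0.1]
pose [0.4716 0.2589] -17.1 res [ 0.5 -1.1 -0.3 -1.   0.4  1.  -0.6  1.1]
head in tool-aligned [-0.22355686 -1.15139753 -0.2143505 ]
head in dock [-113.79356978   -5.28984909    0.85377011]
[array([[252.79184735,  95.48643576]]), array([[253.75113291,  26.55456263]])]
```

Run:
```python
from h import *
cs=get_calibration('scene')
d=np.array([.5815,.2288,-np.radians(17.95)])
for p,z in [((331,183/5+135),.145),((328,203),0.0),((328,162.5),0.0)]:
    q=onplane(cs,p,z); print(q, rel(d,np.array([q[0],q[1],0]))*1e3)
```

```text
[0.70667097 0.19920134 0.145     ] [128.20030176  10.41808404 313.28660073]
[0.72288969 0.19649242 0.        ] [144.46443477  12.83942233 313.28660073]
[0.61011535 0.32958224 0.        ] [ -3.83724925 104.69561969 313.28660073]
```

Emit:
jog_arm(steps=[{"tx": 0, "ty": 0, "tz": 0, "twist": 0.85, "hand": -1}, {"tx": 2, "ty": -0.2, "tz": 0, "twist": 0, "hand": -1}, {"tx": 2.5, "ty": -0.2, "tz": 0, "twist": 0, "hand": -1}, {"tx": 2.5, "ty": -0.1, "tz": 0, "twist": 0, "hand": -1}, {"tx": 1.6, "ty": 0, "tz": 0, "twist": 0, "hand": -1}, {"tx": 0, "ty": 0, "tz": 2, "twist": 0, "hand": -1}, {"tx": 0, "ty": 0, "tz": 3, "twist": 0, "hand": -1}, {"tx": 0, "ty": 0, "tz": 3, "twist": 0, "hand": -1}, {"tx": 0, "ty": 0, "tz": 2, "twist": 0, "hand": -1}, {"tx": 0, "ty": 0, "tz": 1, "twist": 0, "hand": -1}, {"tx": 0, "ty": 0, "tz": 0, "twist": 0, "hand": -1}, {"tx": 0, "ty": 0, "tz": 0, "twist": 0, "hand": -1}])

```text
time: 7.65
position: [0.5561, 0.2392, 0.1168]
orientation: [0.988, -0.155, 0.001, -0.0]
ft_force: [0.2, 0.5, -3.2]
finger_gap: 0.233
```

Run:
```python
from h import *
s,c,f=snap('wrist','w4')
crop(f,180,40,340,190,4.5,'pics/w4c.png')
s,c,f=snap('side','d4')
crop(f,170,100,310,220,5,'pics/d4c.png')
```

```text
t 7.65 tcp [0.5561 0.2392 0.1168] toolx yaw -17.84 tilt 0.07 F [ 0.2  0.5 -3.2] gap 0.233 j [0.32 0.21 1.59 0.   1.34 2.2 ]
t 7.7 tcp [0.5565 0.2394 0.1174] toolx yaw -17.84 tilt 0.14 F [-0.4  1.  -2.7] gap 0.234 j [0.32 0.21 1.59 0.   1.34 2.2 ]
```

View pics/w4c.png

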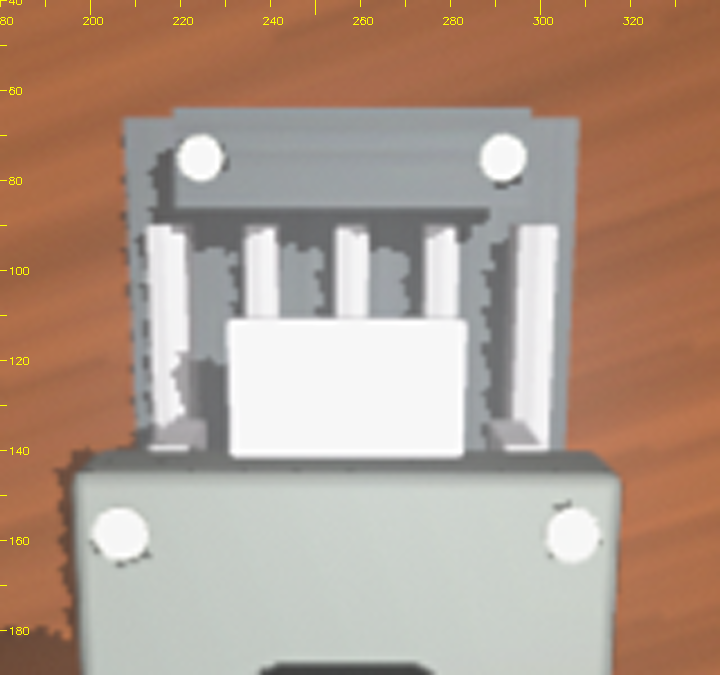

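View pics/d4c.png

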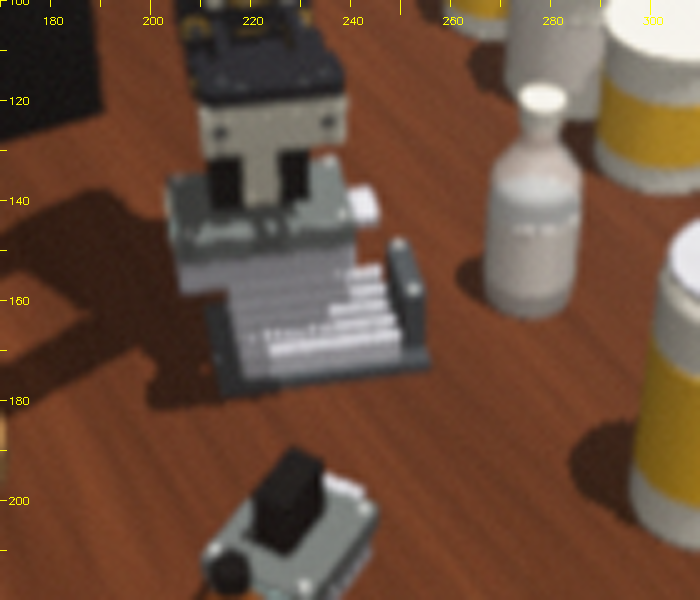

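Run:
```python
from h import *
s,c,f=load('w4'); t=tcppose(s)
e=1e-3
d=fitpose(c,[[58*e,22.15*e,49.5*e],[58*e,-22.15*e,49.5*e],[48*e,0,26*e],[48*e,15*e,26*e],[48*e,-15*e,26*e]],
 [(224.6,75.1),(291.5,75.1),(258.0,90),(238.0,90),(278.1,90)],0,[.58,.23,-.31])
z=s['position'][2]-.0477
h=fitpose(c,[[43.4*e,26*e,42*e],[43.4*e,-26*e,42*e],[66*e,14*e,30*e],[66*e,-14*e,30*e]],[(206.8,158.6),(307,158.8),(230.7,110.9),(283.7,110.9)],z,t)
print('head in tool-aligned',rel(t,h)*[1e3,1e3,57.3]); print('head in dock',rel(d,h)*[1e3,1e3,57.3])
```

```text
pose [0.5816 0.2288] -17.87 res [ 0.  -0.1  0.1 -0.1 -0.   0.1 -0.4  0.1  0.2  0.1]
pose [0.5554 0.2382] -18.04 res [ 0.5 -1.  -0.4 -0.9  0.4  0.8 -0.6  1. ]
head in tool-aligned [-0.26851788 -1.19672519 -0.19812767]
head in dock [-27.7921011    0.87165198  -0.1675074 ]
```

Emit:
jog_arm(steps=[{"tx": 0, "ty": 0.08, "tz": 0, "twist": 0, "hand": -1}, {"tx": 0, "ty": 0, "tz": 1.5, "twist": 0, "hand": -1}, {"tx": 0, "ty": 0, "tz": 1.5, "twist": 0, "hand": -1}, {"tx": 0, "ty": 0, "tz": 0.8, "twist": 0, "hand": -1}, {"tx": 0, "ty": 0, "tz": 0.3, "twist": 0, "hand": -1}, {"tx": 0, "ty": 0, "tz": 0.3, "twist": 0, "hand": -1}, {"tx": 0, "ty": 0, "tz": 0.3, "twist": 0, "hand": -1}, {"tx": 0, "ty": 0, "tz": 0, "twist": 0, "hand": -1}])

```text
time: 8.55
position: [0.5552, 0.2382, 0.0685]
orientation: [0.988, -0.155, -0.0, 0.0]
ft_force: [-0.2, 0.2, -4.1]
finger_gap: 0.238
```

Emit:
jog_arm(steps=[{"tx": 0, "ty": 0, "tz": 0.4, "twist": 0, "hand": -1}, {"tx": 0, "ty": 0, "tz": 0.4, "twist": 0, "hand": -1}, {"tx": 0, "ty": 0, "tz": 0.3, "twist": 0, "hand": -1}, {"tx": 0, "ty": 0, "tz": 0, "twist": 0, "hand": -1}, {"tx": 0, "ty": 0, "tz": 0, "twist": 0, "hand": -1}])

```text
time: 9.05
position: [0.5551, 0.2382, 0.0575]
orientation: [0.988, -0.155, -0.0, 0.0]
ft_force: [-0.2, 0.3, -1.8]
finger_gap: 0.236
```

Run:
```python
from h import *
s,c,f=snap('wrist','w5')
crop(f,180,40,340,190,4.5,'pics/w5c.png')
s,c,f=snap('side','d5')
crop(f,170,100,310,220,5,'pics/d5c.png')
```

```text
t 9.05 tcp [0.5551 0.2382 0.0575] toolx yaw -17.85 tilt 0.02 F [-0.2  0.3 -1.8] gap 0.236 j [0.32 0.27 1.63 0.   1.24 2.2 ]
t 9.1 tcp [0.5552 0.2383 0.0577] toolx yaw -17.85 tilt 0.0 F [-0.3  0.4 -2.9] gap 0.236 j [0.32 0.27 1.63 0.   1.24 2.2 ]
```

View pics/w5c.png

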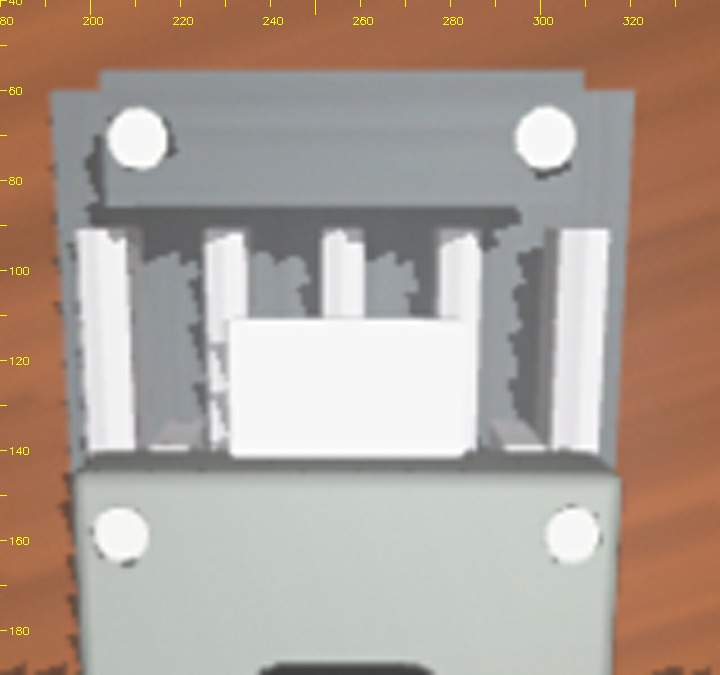

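View pics/d5c.png

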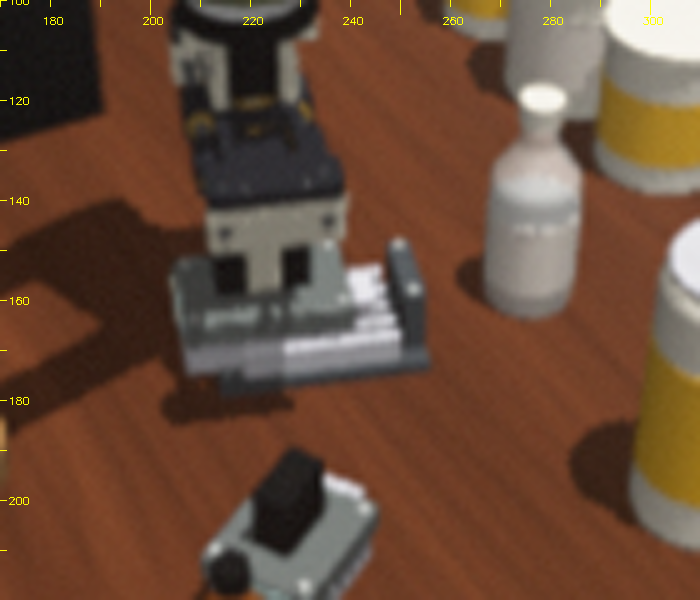

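Emit:
jog_arm(steps=[{"tx": 0, "ty": 0, "tz": 0.1, "twist": 0, "hand": -1}, {"tx": 0, "ty": 0, "tz": 0.05, "twist": 0, "hand": -1}, {"tx": 0, "ty": 0, "tz": 0, "twist": 0, "hand": -1}])

```text
time: 9.45
position: [0.5551, 0.2383, 0.0561]
orientation: [0.988, -0.155, -0.0, -0.0]
ft_force: [0.1, 0.3, -3.5]
finger_gap: 0.233
```

Emit:
jog_arm(steps=[{"tx": 0.5, "ty": 0, "tz": 0, "twist": 0, "hand": -1}, {"tx": 0.6, "ty": 0, "tz": 0, "twist": 0, "hand": -1}, {"tx": 0.6, "ty": 0, "tz": 0, "twist": 0, "hand": -1}, {"tx": 0.5, "ty": 0, "tz": 0, "twist": 0, "hand": -1}, {"tx": 0.3, "ty": 0, "tz": 0, "twist": 0, "hand": -1}, {"tx": 0, "ty": 0, "tz": 0, "twist": 0, "hand": -1}])

```text
time: 10.05
position: [0.5795, 0.2303, 0.0561]
orientation: [0.988, -0.155, 0.0, 0.0]
ft_force: [0.2, -0.3, -3.4]
finger_gap: 0.233
```

Emit:
jog_arm(steps=[{"tx": 0.1, "ty": 0, "tz": 0, "twist": 0, "hand": -1}, {"tx": 0.1, "ty": 0, "tz": 0, "twist": 0, "hand": -1}, {"tx": 0, "ty": 0, "tz": 0, "twist": 0, "hand": -1}])

```text
time: 10.35
position: [0.5809, 0.23, 0.0561]
orientation: [0.988, -0.155, 0.0, 0.0]
ft_force: [0.9, -0.1, -2.4]
finger_gap: 0.231
```

Emit:
jog_arm(steps=[{"tx": 0.1, "ty": 0, "tz": 0, "twist": 0, "hand": -1}, {"tx": 0, "ty": 0, "tz": 0, "twist": 0, "hand": -1}])

```text
time: 10.55
position: [0.5819, 0.2297, 0.0562]
orientation: [0.988, -0.155, 0.0, -0.0]
ft_force: [-0.1, 0.6, -2.7]
finger_gap: 0.237
```

Run:
```python
from h import *
s,c,f=snap('wrist','w6')
crop(f,180,40,340,190,4.5,'pics/w6c.png')
```

```text
t 10.55 tcp [0.5819 0.2297 0.0562] toolx yaw -17.85 tilt 0.01 F [-0.1  0.6 -2.7] gap 0.237 j [0.29 0.33 1.57 0.   1.25 2.18]
```

View pics/w6c.png

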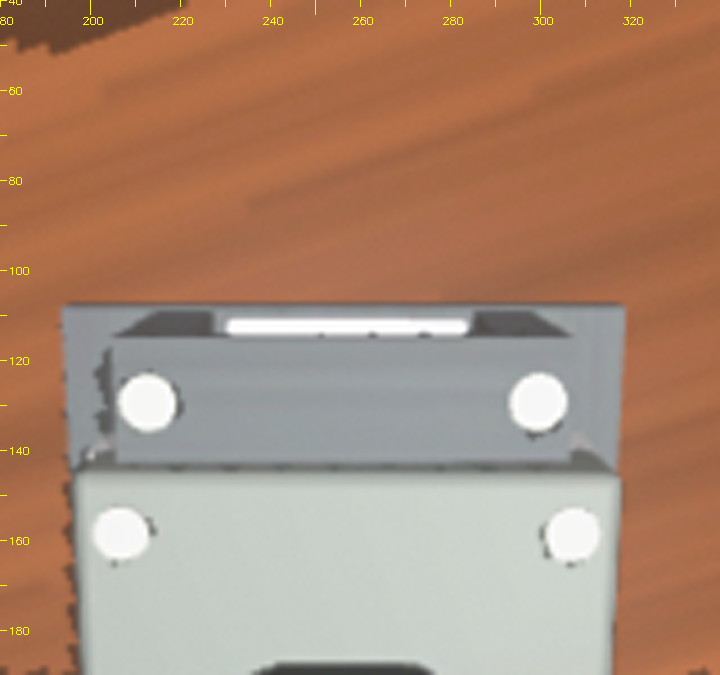

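Emit:
jog_arm(steps=[{"tx": 0.1, "ty": 0, "tz": 0, "twist": 0, "hand": -1}, {"tx": 0, "ty": 0, "tz": 0, "twist": 0, "hand": -1}])

```text
time: 10.8
position: [0.5828, 0.2293, 0.0561]
orientation: [0.988, -0.155, -0.0, 0.0]
ft_force: [0.6, 0.7, -3.0]
finger_gap: 0.231
```

Emit:
jog_arm(steps=[{"tx": 0.1, "ty": 0, "tz": 0, "twist": 0, "hand": -1}, {"tx": 0, "ty": 0, "tz": 0, "twist": 0, "hand": -1}])

```text
time: 11.0
position: [0.5829, 0.2293, 0.0561]
orientation: [0.988, -0.155, -0.001, 0.0]
ft_force: [-4.8, 0.0, 0.2]
finger_gap: 0.239
```

Emit:
jog_arm(steps=[{"tx": 0, "ty": 0, "tz": 0.05, "twist": 0, "hand": -1}, {"tx": 0, "ty": 0, "tz": 0, "twist": 0, "hand": -0.3}, {"tx": 0, "ty": 0, "tz": 0, "twist": 0, "hand": 0}, {"tx": 0, "ty": 0, "tz": 0, "twist": 0, "hand": 0}, {"tx": 0, "ty": 0, "tz": 0, "twist": 0, "hand": 0}, {"tx": 0, "ty": 0, "tz": 0, "twist": 0, "hand": 0}])

```text
time: 11.6
position: [0.5839, 0.2291, 0.0557]
orientation: [0.988, -0.155, 0.0, -0.0]
ft_force: [-0.1, 0.3, -0.2]
finger_gap: 0.498
```

Run:
```python
from h import *
s,c,f=snap('wrist','w7')
cv2.imwrite('pics/w7b.png',cv2.resize(f,None,fx=1.5,fy=1.5))
```

```text
t 11.6 tcp [0.5839 0.2291 0.0557] toolx yaw -17.85 tilt 0.02 F [-0.1  0.3 -0.2] gap 0.498 j [ 0.29  0.33  1.56 -0.    1.25  2.17]
```

View pics/w7b.png

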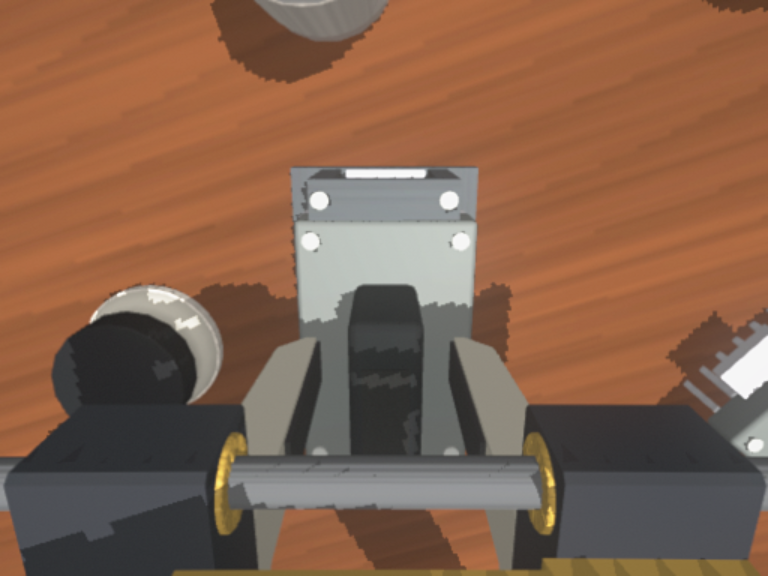

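Emit:
jog_arm(steps=[{"tx": 0, "ty": 0, "tz": -1.5, "twist": 0, "hand": 0}, {"tx": 0, "ty": 0, "tz": -3.5, "twist": 0, "hand": 0.5}, {"tx": 0, "ty": 0, "tz": -4, "twist": 0, "hand": 1}, {"tx": 0, "ty": 0, "tz": -4, "twist": 0, "hand": 1}, {"tx": 0, "ty": 0, "tz": -3.3, "twist": 0, "hand": 1}, {"tx": -1, "ty": 4.1, "tz": 0, "twist": 0, "hand": 1}, {"tx": -1, "ty": 4.1, "tz": 0, "twist": 0, "hand": 1}, {"tx": -1, "ty": 4.1, "tz": 0, "twist": 0, "hand": 1}, {"tx": -1.1, "ty": 4.1, "tz": 0, "twist": 0, "hand": 1}, {"tx": -1.2, "ty": 4.1, "tz": 0, "twist": 0, "hand": 1}, {"tx": 0, "ty": 0, "tz": 0, "twist": -8.5, "hand": 1}, {"tx": 0, "ty": 0, "tz": 0, "twist": -8.5, "hand": 1}, {"tx": 0, "ty": 0, "tz": 0, "twist": -8.5, "hand": 1}, {"tx": 0, "ty": 0, "tz": 0, "twist": -8.5, "hand": 1}, {"tx": 0, "ty": 0, "tz": 0, "twist": -8.5, "hand": 1}, {"tx": 0, "ty": 0, "tz": 0, "twist": -8.5, "hand": 1}, {"tx": 0, "ty": 0, "tz": 0, "twist": -1, "hand": 1}, {"tx": 0, "ty": 0, "tz": 0, "twist": 0, "hand": 1}, {"tx": 0, "ty": 0, "tz": 0, "twist": 0, "hand": 1}])

```text
time: 13.55
position: [0.4705, 0.0502, 0.2191]
orientation: [0.956, 0.292, 0.0, 0.0]
ft_force: [-0.3, 0.2, 0.1]
finger_gap: 0.997
```

Run:
```python
from h import *
s,c,f=snap('wrist','w8')
cv2.imwrite('pics/w8b.png',cv2.resize(f,None,fx=1.5,fy=1.5))
crop(f,150,60,360,260,3.6,'pics/w8c.png')
```

```text
t 13.55 tcp [0.4705 0.0502 0.2191] toolx yaw 33.96 tilt 0.03 F [-0.3  0.2  0.1] gap 0.997 j [-0.   -0.22  1.83 -0.    1.53  0.98]
```

View pics/w8b.png

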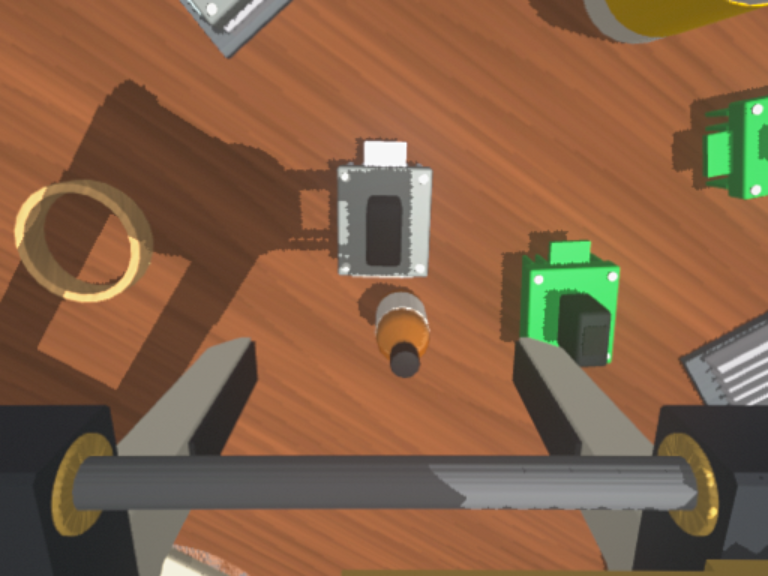

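View pics/w8c.png

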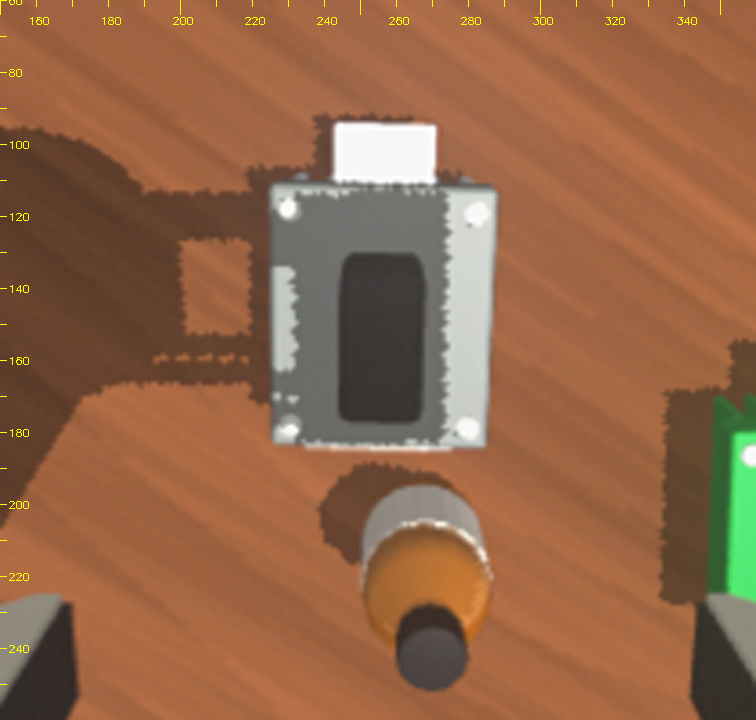

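Run:
```python
from h import *
s,c,f=load('w8'); t=tcppose(s)
e=1e-3
h=fitpose(c,[[31.4*e,26*e,42*e],[31.4*e,-26*e,42*e],[-31.4*e,-26*e,42*e],[-31.4*e,26*e,42*e],[54*e,14*e,30*e],[54*e,-14*e,30*e]],[(230,117.5),(282.3,119.2),(280,179),(231,179),(242.8,94.2),(271,94.5)],0,[.487,.06,.6])
print('head in tool-aligned',rel(t,h)*[1e3,1e3,57.3], 'move tx,ty cm',rel(t,h)*[100,-100,0])
```

```text
pose [0.4823 0.0591] 32.99 res [ 0.6  0.5 -0.1 -0.4 -0.1 -0.2 -0.  -1.   0.2  0.4 -0.6  0.5]
head in tool-aligned [14.69829942  0.85430066 -0.96788312] move tx,ty cm [ 1.46982994 -0.08543007 -0.        ]
```

Emit:
jog_arm(steps=[{"tx": 1.5, "ty": -0.2, "tz": 2, "twist": 0.8, "hand": 1}, {"tx": 0, "ty": 0, "tz": 3, "twist": 0, "hand": 1}, {"tx": 0, "ty": 0, "tz": 3, "twist": 0, "hand": 0.5}, {"tx": 0, "ty": 0, "tz": 3, "twist": 0, "hand": 0.2}, {"tx": 0, "ty": 0, "tz": 3, "twist": 0, "hand": 0.2}, {"tx": 0, "ty": 0, "tz": 2.2, "twist": 0, "hand": 0.2}, {"tx": 0, "ty": 0, "tz": 1, "twist": 0, "hand": 0}, {"tx": 0, "ty": 0, "tz": 0, "twist": 0, "hand": 0}, {"tx": 0, "ty": 0, "tz": 0, "twist": 0, "hand": -1}, {"tx": 0, "ty": 0, "tz": 0, "twist": 0, "hand": -1}, {"tx": 0, "ty": 0, "tz": 0, "twist": 0, "hand": -1}, {"tx": 0, "ty": 0, "tz": 0, "twist": 0, "hand": -1}, {"tx": 0, "ty": 0, "tz": 0, "twist": 0, "hand": -1}, {"tx": 0, "ty": 0, "tz": 0, "twist": 0, "hand": -1}], newtons=40)

```text
time: 15.0
position: [0.4827, 0.0601, 0.0477]
orientation: [0.958, 0.287, 0.001, 0.0]
ft_force: [-0.8, -1.0, 6.5]
finger_gap: 0.234
```

Emit:
jog_arm(steps=[{"tx": 0, "ty": 0, "tz": -1, "twist": 0, "hand": -1}, {"tx": 0, "ty": 0, "tz": -3, "twist": 0, "hand": -1}, {"tx": 0, "ty": 0, "tz": -4, "twist": 0, "hand": -1}, {"tx": 0, "ty": 0, "tz": -4, "twist": 0, "hand": -1}, {"tx": 0, "ty": 0, "tz": -3.5, "twist": 0, "hand": -1}, {"tx": -1.4, "ty": 1.6, "tz": 0, "twist": 0, "hand": -1}, {"tx": -2.6, "ty": 3.2, "tz": 0, "twist": 0, "hand": -1}, {"tx": -2.6, "ty": 3.2, "tz": 0, "twist": 0, "hand": -1}, {"tx": -2.6, "ty": 3.2, "tz": 0, "twist": 0, "hand": -1}, {"tx": -2.6, "ty": 3.2, "tz": 0, "twist": 0, "hand": -1}, {"tx": -2.6, "ty": 3.2, "tz": 0, "twist": 0, "hand": -1}, {"tx": -2.6, "ty": 3.2, "tz": 0, "twist": 0, "hand": -1}, {"tx": -1.4, "ty": 1.6, "tz": 0, "twist": 0, "hand": -1}, {"tx": 0, "ty": 0, "tz": 0, "twist": 0, "hand": -1}])

```text
time: 16.4
position: [0.4498, -0.2303, 0.2011]
orientation: [0.958, 0.285, -0.001, -0.0]
ft_force: [0.4, 0.4, -4.0]
finger_gap: 0.234
```

Emit:
jog_arm(steps=[{"tx": 0, "ty": 0, "tz": 0, "twist": 5, "hand": -1}, {"tx": 0, "ty": 0, "tz": 0, "twist": 8, "hand": -1}, {"tx": 0, "ty": 0, "tz": 0, "twist": 8, "hand": -1}, {"tx": 0, "ty": 0, "tz": 0, "twist": 8, "hand": -1}, {"tx": 0, "ty": 0, "tz": 0, "twist": 8, "hand": -1}, {"tx": 0, "ty": 0, "tz": 0, "twist": 8, "hand": -1}, {"tx": 0, "ty": 0, "tz": 0, "twist": 8, "hand": -1}, {"tx": 0, "ty": 0, "tz": 0, "twist": 3, "hand": -1}, {"tx": 0, "ty": 0, "tz": 0, "twist": 0, "hand": -1}, {"tx": 0, "ty": 0, "tz": 0, "twist": 0, "hand": -1}])

```text
time: 17.4
position: [0.451, -0.2272, 0.2014]
orientation: [0.981, -0.195, -0.0, -0.0]
ft_force: [0.1, -0.6, -3.4]
finger_gap: 0.236
```

Run:
```python
from h import *
s,c,f=snap('wrist','w9')
cv2.imwrite('pics/w9b.png',cv2.resize(f,None,fx=1.5,fy=1.5))
crop(f,170,0,340,180,4.4,'pics/w9c.png')
```

```text
t 17.4 tcp [ 0.451  -0.2272  0.2014] toolx yaw -22.5 tilt 0.06 F [ 0.1 -0.6 -3.4] gap 0.236 j [-0.57 -0.12  1.77  0.    1.49  1.4 ]
```

View pics/w9b.png

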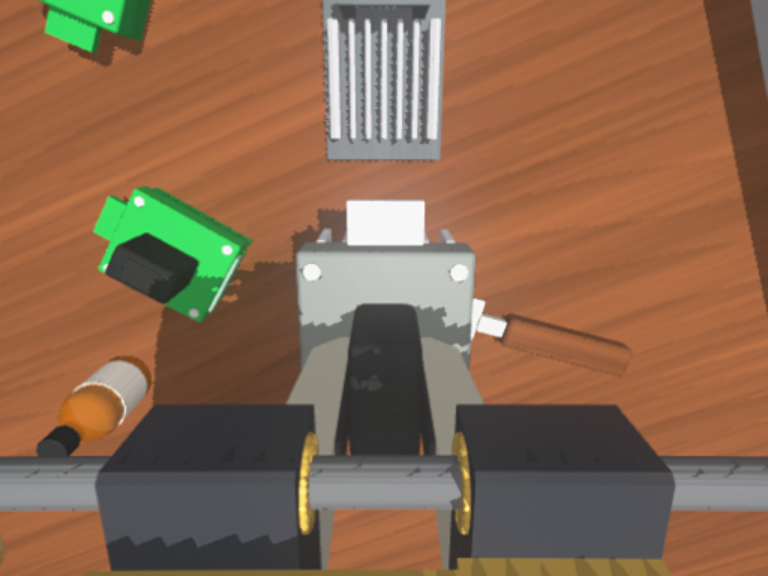

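View pics/w9c.png

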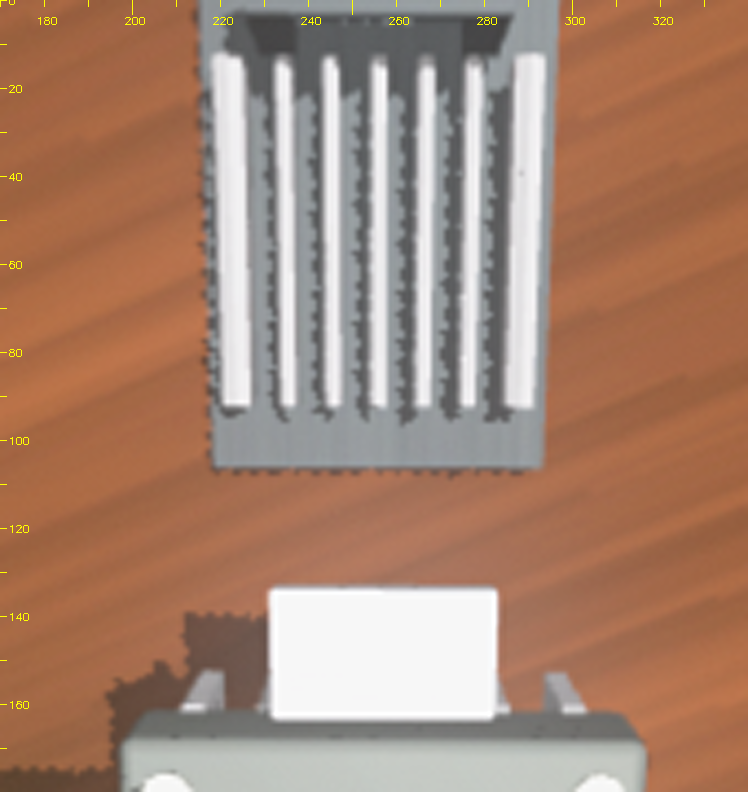

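Run:
```python
from h import *
s,c,f=load('w9'); t=tcppose(s)
e=1e-3
d=fitpose(c,np.array([[-48,39,8],[-48,-39,8],[-34,0,26],[-34,20,26],[-34,10,26],[-34,-10,26],[-34,-20,26],[36,0,26],[36,20,26],[36,10,26],[36,-10,26],[36,-20,26]])*e,
 [(218.2,106),(293.5,106),(256.1,92.3),(235.5,92.3),(245.7,92.3),(266.6,92.3),(276.4,92.3),(256.3,13),(234.5,13),(245,13),(267,13),(277.7,13)],0,[.55,-.27,-.4])
z=s['position'][2]-.0477
h=fitpose(c,np.array([[31.4,26,42],[31.4,-26,42],[54,14,30],[54,-14,30]])*e,[(207.3,181.3),(306,181.3),(231.3,133.8),(283,133.8)],z,t)
print('head in tool-aligned',rel(t,h)*[1e3,1e3,57.3]); print('head in dock',rel(d,h)*[1e3,1e3,57.3])
```

```text
pose [ 0.5481 -0.2681] -22.65 res [ 0.5 -0.2 -0.1 -0.1 -0.1  0.1  0.1  0.1  0.1  0.1 -0.4  0.1  0.   0.1
 -0.2 -0.  -0.2 -0.1  0.2 -0.1  0.  -0.   0.2 -0. ]
pose [ 0.4501 -0.2281] -22.71 res [ 0.9 -1.1 -0.5 -0.8  0.1  0.8 -0.5  1. ]
head in tool-aligned [-0.51393958 -1.23201265 -0.2010354 ]
head in dock [-1.05868398e+02 -8.44823309e-01 -5.85476336e-02]
```

Emit:
jog_arm(steps=[{"tx": 2, "ty": 0, "tz": 0, "twist": 0, "hand": -1}, {"tx": 2.5, "ty": 0, "tz": 0, "twist": 0, "hand": -1}, {"tx": 2.3, "ty": 0, "tz": 0, "twist": 0, "hand": -1}, {"tx": 1, "ty": 0, "tz": 0, "twist": 0, "hand": -1}, {"tx": 0, "ty": 0, "tz": 2, "twist": 0, "hand": -1}, {"tx": 0, "ty": 0, "tz": 3, "twist": 0, "hand": -1}, {"tx": 0, "ty": 0, "tz": 3, "twist": 0, "hand": -1}, {"tx": 0, "ty": 0, "tz": 1, "twist": 0, "hand": -1}, {"tx": 0, "ty": 0, "tz": 0.4, "twist": 0, "hand": -1}, {"tx": 0, "ty": 0, "tz": 0, "twist": 0, "hand": -1}, {"tx": 0, "ty": 0, "tz": 0, "twist": 0, "hand": -1}])

```text
time: 18.55
position: [0.5242, -0.2587, 0.1096]
orientation: [0.981, -0.196, 0.001, 0.0]
ft_force: [-0.0, -0.7, -3.5]
finger_gap: 0.237
```

Run:
```python
from h import *
s,c,f=snap('wrist','w10')
crop(f,180,50,340,200,4.5,'pics/w10c.png')
```

```text
t 18.55 tcp [ 0.5242 -0.2587  0.1096] toolx yaw -22.64 tilt 0.16 F [-0.  -0.7 -3.5] gap 0.237 j [-0.55  0.16  1.66 -0.    1.32  1.42]
```

View pics/w10c.png

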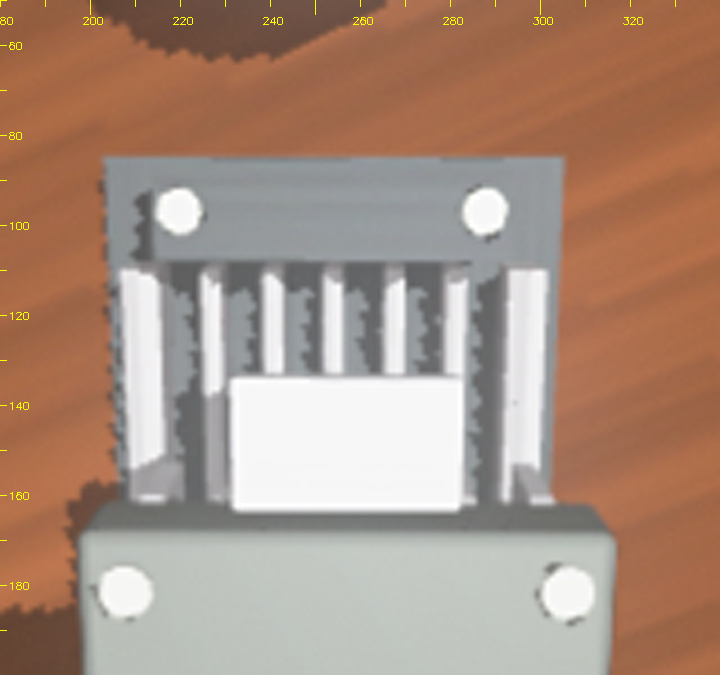

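Run:
```python
from h import *
s,c,f=load('w10'); t=tcppose(s)
e=1e-3
d=fitpose(c,np.array([[46,22.15,49.5],[46,-22.15,49.5],[36,0,26],[36,20,26],[36,10,26],[36,-10,26],[36,-20,26]])*e,
 [(219.8,97),(287.9,96.8),(254.1,110),(227,110),(240.7,110),(267.8,110),(281.2,110)],0,[.55,-.27,-.4])
z=s['position'][2]-.0477
h=fitpose(c,np.array([[31.4,26,42],[31.4,-26,42],[54,14,30],[54,-14,30]])*e,[(207.6,181.7),(306.2,181.7),(231.2,133.9),(282.8,133.9)],z,t)
print('head in tool-aligned',rel(t,h)*[1e3,1e3,57.3]); print('head in dock',rel(d,h)*[1e3,1e3,57.3])
```

```text
pose [ 0.5484 -0.2682] -22.6 res [ 0.2  0.1 -0.1  0.1  0.1 -0.  -0.3  0.  -0.3 -0.   0.1 -0.1  0.4 -0.1]
pose [ 0.5231 -0.2597] -22.73 res [ 0.7 -1.2 -0.6 -1.1  0.3  1.1 -0.4  1.1]
head in tool-aligned [-0.59798115 -1.3340044  -0.08638326]
head in dock [-26.58232751  -1.82818331  -0.12668648]
```

Emit:
jog_arm(steps=[{"tx": 0, "ty": -0.18, "tz": 0, "twist": 0, "hand": -1}, {"tx": 0, "ty": 0, "tz": 1.5, "twist": 0, "hand": -1}, {"tx": 0, "ty": 0, "tz": 1.2, "twist": 0, "hand": -1}, {"tx": 0, "ty": 0, "tz": 0.2, "twist": 0, "hand": -1}, {"tx": 0, "ty": 0, "tz": 0, "twist": 0, "hand": -1}, {"tx": 0, "ty": 0, "tz": 0, "twist": 0, "hand": -1}])

```text
time: 19.2
position: [0.5238, -0.2564, 0.0785]
orientation: [0.981, -0.196, -0.0, -0.0]
ft_force: [-0.7, -0.2, -2.7]
finger_gap: 0.231
```

Run:
```python
from h import *
s,c,f=snap('wrist','w11')
crop(f,180,50,340,200,4.5,'pics/w11c.png')
```

```text
t 19.2 tcp [ 0.5238 -0.2564  0.0785] toolx yaw -22.65 tilt 0.01 F [-0.7 -0.2 -2.7] gap 0.231 j [-0.54  0.19  1.68 -0.    1.27  1.42]
```

View pics/w11c.png

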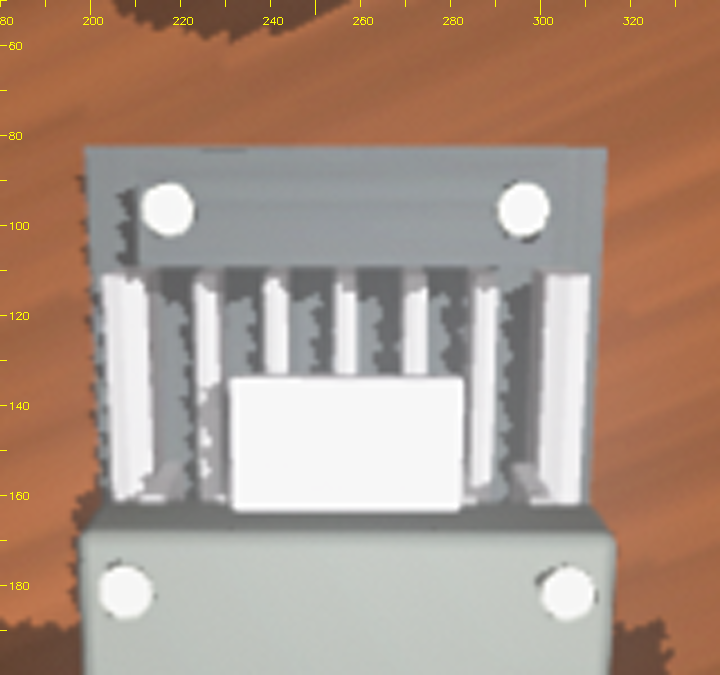

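Run:
```python
from h import *
s,c,f=load('w11'); t=tcppose(s)
e=1e-3
d=fitpose(c,np.array([[46,22.15,49.5],[46,-22.15,49.5],[36,0,26],[36,20,26],[36,10,26],[36,-10,26],[36,-20,26]])*e,
 [(217.3,96.4),(296.3,96.4),(256.9,112),(226.1,112),(241.3,112),(272.2,112),(287.8,112)],0,[.55,-.27,-.4])
z=s['position'][2]-.0477
h=fitpose(c,np.array([[31.4,26,42],[31.4,-26,42],[54,14,30],[54,-14,30]])*e,[(207.6,181.7),(306.2,181.7),(231.2,133.9),(282.8,133.9)],z,t)
print('head in tool-aligned',rel(t,h)*[1e3,1e3,57.3]); print('head in dock',rel(d,h)*[1e3,1e3,57.3])
```

```text
pose [ 0.5482 -0.2681] -22.69 res [ 0.2  0.7 -0.1  0.6 -0.1 -0.3 -0.6 -0.3 -0.1 -0.3  0.3 -0.3  0.3 -0.3]
pose [ 0.5227 -0.2574] -22.73 res [ 0.7 -1.1 -0.6 -1.1  0.2  1.  -0.3  1.1]
head in tool-aligned [-0.65120842 -1.32116079 -0.07944942]
head in dock [-2.76363634e+01 -1.15393159e-02 -4.29345493e-02]
```

Emit:
jog_arm(steps=[{"tx": 0, "ty": 0, "tz": 0.4, "twist": 0, "hand": -1}, {"tx": 0, "ty": 0, "tz": 0.4, "twist": 0, "hand": -1}, {"tx": 0, "ty": 0, "tz": 0.4, "twist": 0, "hand": -1}, {"tx": 0, "ty": 0, "tz": 0, "twist": 0, "hand": -1}])

```text
time: 19.65
position: [0.5233, -0.2561, 0.0656]
orientation: [0.981, -0.196, -0.001, -0.0]
ft_force: [-0.6, 0.5, -4.0]
finger_gap: 0.234
```

Emit:
jog_arm(steps=[{"tx": 0, "ty": 0, "tz": 0.4, "twist": 0, "hand": -1}, {"tx": 0, "ty": 0, "tz": 0.4, "twist": 0, "hand": -1}, {"tx": 0, "ty": 0, "tz": 0.2, "twist": 0, "hand": -1}, {"tx": 0, "ty": 0, "tz": 0, "twist": 0, "hand": -1}, {"tx": 0, "ty": 0, "tz": 0, "twist": 0, "hand": -1}])

```text
time: 20.15
position: [0.5239, -0.2564, 0.0566]
orientation: [0.981, -0.196, -0.0, -0.0]
ft_force: [0.5, 0.4, -3.8]
finger_gap: 0.238
```

Down without contact forces; now slide home.

Emit:
jog_arm(steps=[{"tx": 0.5, "ty": 0, "tz": 0.05, "twist": 0, "hand": -1}, {"tx": 0.6, "ty": 0, "tz": 0, "twist": 0, "hand": -1}, {"tx": 0.6, "ty": 0, "tz": 0, "twist": 0, "hand": -1}, {"tx": 0.5, "ty": 0, "tz": 0, "twist": 0, "hand": -1}, {"tx": 0.3, "ty": 0, "tz": 0, "twist": 0, "hand": -1}, {"tx": 0.1, "ty": 0, "tz": 0, "twist": 0, "hand": -1}, {"tx": 0, "ty": 0, "tz": 0, "twist": 0, "hand": -1}])

```text
time: 20.85
position: [0.5479, -0.2664, 0.056]
orientation: [0.981, -0.196, -0.0, -0.0]
ft_force: [0.1, -0.4, -4.0]
finger_gap: 0.237
```

Emit:
jog_arm(steps=[{"tx": 0.1, "ty": 0, "tz": 0, "twist": 0, "hand": -1}, {"tx": 0, "ty": 0, "tz": 0, "twist": 0, "hand": -1}])

```text
time: 21.05
position: [0.5487, -0.2668, 0.0561]
orientation: [0.981, -0.196, -0.0, -0.0]
ft_force: [0.7, 0.7, -4.0]
finger_gap: 0.233
```

Emit:
jog_arm(steps=[{"tx": 0.1, "ty": 0, "tz": 0, "twist": 0, "hand": -1}, {"tx": 0, "ty": 0, "tz": 0, "twist": 0, "hand": -1}])

```text
time: 21.25
position: [0.5498, -0.2672, 0.0562]
orientation: [0.981, -0.196, 0.0, 0.0]
ft_force: [0.1, -0.0, -3.7]
finger_gap: 0.237
```

Emit:
jog_arm(steps=[{"tx": 0.1, "ty": 0, "tz": 0, "twist": 0, "hand": -1}, {"tx": 0, "ty": 0, "tz": 0, "twist": 0, "hand": -1}])

```text
time: 21.45
position: [0.5503, -0.2674, 0.056]
orientation: [0.981, -0.196, -0.0, -0.0]
ft_force: [-1.8, 0.1, -2.5]
finger_gap: 0.235
```

Emit:
jog_arm(steps=[{"tx": 0.05, "ty": 0, "tz": 0, "twist": 0, "hand": -1}, {"tx": 0, "ty": 0, "tz": 0, "twist": 0, "hand": -1}])

```text
time: 21.65
position: [0.5503, -0.2674, 0.0559]
orientation: [0.981, -0.196, -0.001, -0.0]
ft_force: [-5.1, 1.5, -1.1]
finger_gap: 0.232
```

Run:
```python
from h import *
s,c,f=snap('wrist','w12')
crop(f,180,50,340,200,4.5,'pics/w12c.png')
```

```text
t 21.65 tcp [ 0.5503 -0.2674  0.0559] toolx yaw -22.65 tilt 0.11 F [-5.1  1.5 -1.1] gap 0.232 j [-0.54  0.29  1.61 -0.    1.24  1.43]
```

View pics/w12c.png

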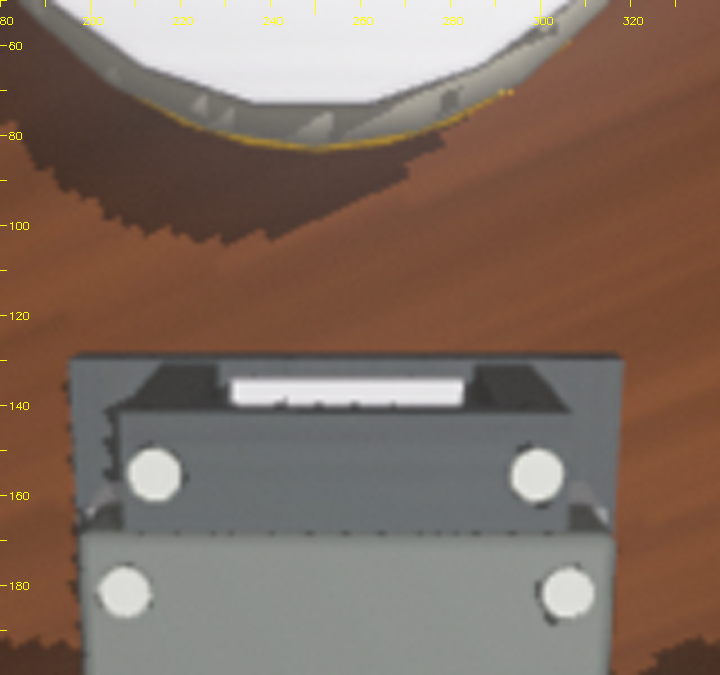

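Contact at the posts; the tongue shows beyond the lintel. Release and rise.

Emit:
jog_arm(steps=[{"tx": 0, "ty": 0, "tz": 0.05, "twist": 0, "hand": -1}, {"tx": 0, "ty": 0, "tz": 0, "twist": 0, "hand": -0.3}, {"tx": 0, "ty": 0, "tz": 0, "twist": 0, "hand": 0}, {"tx": 0, "ty": 0, "tz": 0, "twist": 0, "hand": 0}, {"tx": 0, "ty": 0, "tz": 0, "twist": 0, "hand": 0}, {"tx": 0, "ty": 0, "tz": 0, "twist": 0, "hand": 0}, {"tx": 0, "ty": 0, "tz": -1.5, "twist": 0, "hand": 0}, {"tx": 0, "ty": 0, "tz": -3.5, "twist": 0, "hand": 0}, {"tx": -1, "ty": 0, "tz": -4, "twist": 0, "hand": 0}, {"tx": -2, "ty": 0, "tz": -4, "twist": 0, "hand": 0}, {"tx": -2, "ty": 0, "tz": -3, "twist": 0, "hand": 0}, {"tx": 0, "ty": 0, "tz": 0, "twist": 0, "hand": 0}, {"tx": 0, "ty": 0, "tz": 0, "twist": 0, "hand": 0}])

```text
time: 23.0
position: [0.5056, -0.2489, 0.2179]
orientation: [0.981, -0.196, 0.002, 0.001]
ft_force: [0.8, -0.3, -0.3]
finger_gap: 0.503
```

Run:
```python
from h import *
s,c,f=snap('wrist','w13')
crop(f,160,50,350,200,4,'pics/w13c.png')
s,c,f=snap('side','d13')
crop(f,170,100,310,220,5,'pics/d13l.png')
crop(f,270,240,410,340,5,'pics/d13s.png')
s,c,f=snap('scene','s13'); cv2.imwrite('pics/s13b.png',cv2.resize(f,None,fx=1.5,fy=1.5))
```

```text
t 23.0 tcp [ 0.5056 -0.2489  0.2179] toolx yaw -22.66 tilt 0.22 F [ 0.8 -0.3 -0.3] gap 0.503 j [-0.55  0.03  1.6   0.    1.51  1.42]
t 23.05 tcp [ 0.505  -0.2486  0.2161] toolx yaw -22.65 tilt 0.05 F [ 0.4  0.4 -0.4] gap 0.502 j [-0.55  0.03  1.6   0.    1.51  1.42]
t 23.1 tcp [ 0.5047 -0.2483  0.2149] toolx yaw -22.65 tilt 0.07 F [ 0.1  1.2 -0.7] gap 0.5 j [-0.55  0.03  1.6  -0.    1.51  1.42]
```

View pics/w13c.png

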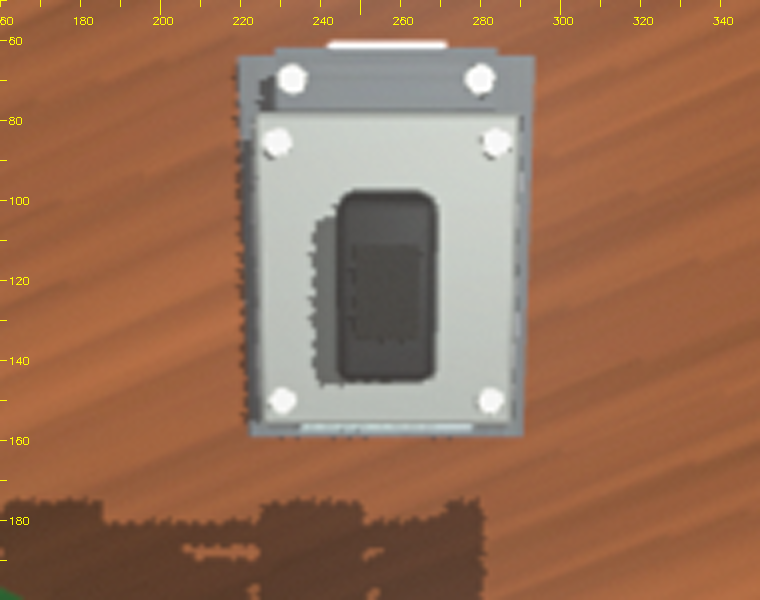

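View pics/d13l.png

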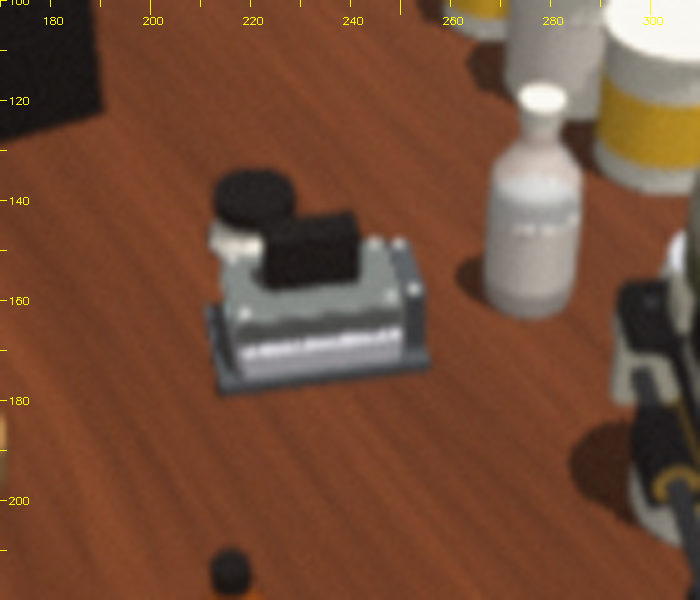

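View pics/d13s.png

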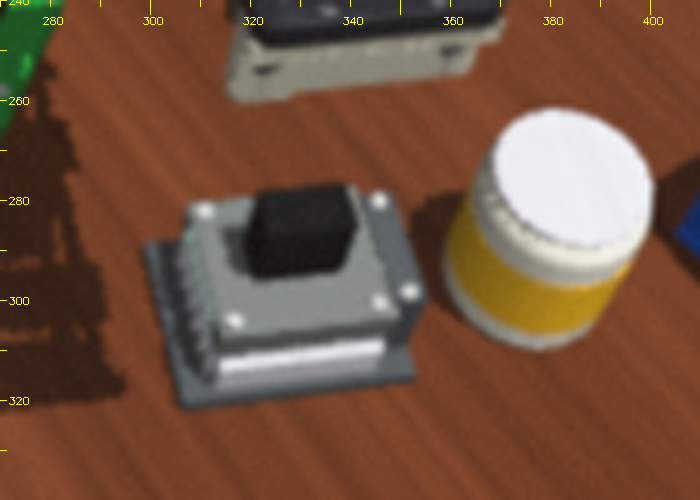

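View pics/s13b.png

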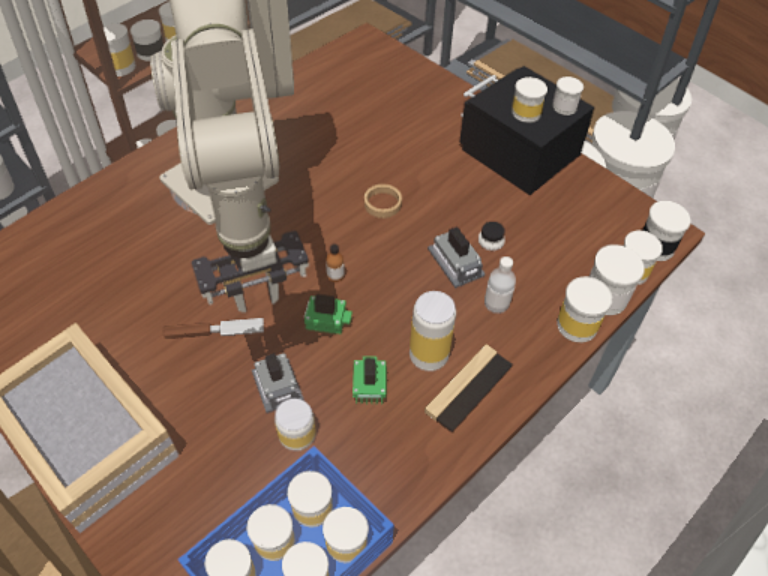

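Run:
```python
from h import *
e=1e-3
s,c,f=load('w13')
h=fitpose(c,np.array([[31.4,26,42],[31.4,-26,42],[-31.4,-26,42],[-31.4,26,42],[46,22.15,41.5],[46,-22.15,41.5]])*e,[(229,85.3),(283.8,85.5),(282.5,150),(230.5,150),(233,69.6),(280,69.6)],.008,[.55,-.27,-.4])
print('short in dock',rel(np.array([.5482,-.2681,-np.radians(22.65)]),h)*[1e3,1e3,57.3])
s,c,f=load('w7')
h=fitpose(c,np.array([[43.4,26,42],[43.4,-26,42],[58,22.15,41.5],[58,-22.15,41.5]])*e,[(206.7,160.7),(307,160.7),(212.7,133.8),(299.6,133.8)],.008,[.58,.23,-.3])
print('long in dock',rel(np.array([.5816,.2288,-np.radians(17.9)]),h)*[1e3,1e3,57.3])
s,c,f=load('d13')
for P in ([.5816,.2288],[.5482,-.2681]): print(project(c,[[*P,.07]]))
```

```text
pose [ 0.5489 -0.2682] -22.72 res [ 0.2  0.1 -0.1 -0.1 -0.3  0.5  0.2  0.4 -0.  -0.4 -0.  -0.4]
short in dock [ 0.65069168  0.12879606 -0.07223931]
pose [0.5815 0.2286] -17.78 res [ 0.3  0.6 -1.   0.4  0.7 -0.5 -0.  -0.6]
long in dock [-0.01815465 -0.22459937  0.12210179]
[[230.63407267 149.6472313 ]]
[[328.11823587 286.23648932]]
```

The heads fit the home pose with residuals under about 1 px. The robot is clear, so I'm handing in.

```bash
python3 -c "
from workcell import *
print(hand_in())"
```

```text
the job is handed in; nothing more can be done
None
```

Both lamp heads are parked on their own docks, and the job was handed in at about 23 s of the 72 s allowed. I lifted the long head off the short dock onto the long one. I then put the short head on its own dock. Each was lowered 27 mm short of home and slid in until I felt about 5 N from the bridge posts, then released.

- **Short head:** the last fit, after release, puts it about +0.7 mm past home, 0.1 mm sideways and 0.1° out of line.
- **Long head:** the fit from the wrist picture just after release puts it about 0.0 mm from home, 0.2 mm sideways and 0.1° out of line. I did not fit it again at the end, but the final side view shows it seated.
- **Height:** both fits assume the heads are fully down. That rests on the gripper height at release (underside about 8 mm up) and on the final pictures, where each head looks level and down in its dock.
- **Tongues:** each was seen to pass under its bridge before release.
- **Surroundings:** in the final scene picture the pots, bottles, roll core, tools and green look-alikes look untouched, and the gripper is open and clear. I judged this by eye and did not measure how far anything moved.

None of my checks failed. The wrist camera read both heads about 1.2 mm to one side of the gripper's centre, so I aligned each head against its dock within the same picture. The hand-in reports no verdict.

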